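# Lock the drive collar and load the bead tumbler

### The arm

A 7-joint arm with a two-finger parallel gripper is mounted at the origin on the work surface. World frame = base frame: x ahead of the robot, y to its left, z up, the work surface at z = 0. Lengths are in mm, angles in rad, forces in N, time in s.
With the tool pointing down it reaches from about 400 to 850 mm from the base axis. Payload 6.9 kg.
Tool frame: the origin (TCP) lies midway between the tips of the shut fingers; the grasp point (between the pads) lies manip.grasp_offset behind it (manip.grasp_offset is the distance from the TCP to the grasp point, in mm); z points along the fingers, y is the line along which they close (so a half turn about z gives the same grasp; the last joint's range is limited). The gripper opens to 85 mm and grips with 20 to 120 N. Pads are 22 mm wide; open, the fingers measure 114 mm over their backs; the gripper's body (76 mm by 85 mm) begins 54 mm behind the grasp point. The pads swing forward as they close: fully open they stand 13 mm farther back than shut.
Start: joints at [1.319, 0.507, -0.238, 1.5, 0.126, 1.149, -0.155], TCP at [218.854, -585.418, 231.275] pointing down, gripper open.
Joint ranges: [-3.08, 3.08], [-0.24, 2.05], [-1.43, 1.35], [0, 2.5], [-1.52, 4.66], [0.17, 1.96], [-2.89, 2.89]. Speed limits (rad/s): [2.39, 2.39, 3.14, 3.14, 3.14, 3.14, 3.14].

### API

Orientations are given as a unit quaternion [x, y, z, w].
In Python, from bench import manip, viewer gives the robot as it stands. The module is installed in compiled form; this text tells all that it offers.
- The arm moves only by the tool drive_tool, never from a script. Its argument "steps" is a list that holds one entry, the list of rows, each a list of 7 numbers: the shift along the tool's x, y, z normalised to -1 to 1, where 1 is 800 mm, then the turn, a rotation vector about the tool's x, y, z normalised to -1 to 1, where 1 is 0.5 rad, then the closure, from -1 (fully open) to 1 (shut). A call has 1 to 20 rows; each row is the pose to reach, as a shift and turn from the pose commanded when the call began, along the tool's axes at that moment; what a row does not reach only later rows make up. A row lasts 1/10 s, in which the tool goes at most 50 mm and 8.59 degrees, less where a joint would pass 70% of its speed; a pose out of reach is approached as far as the arm can. A call with a number of a shift or a turn outside -1 to 1 is refused whole. A call with a gripper value outside its range is refused whole. The fingers move at their own pace and stop on an object; the grip force is fixed at half the most. Time passes only in rows, so rows that repeat a pose let the fingers close. It gives the time, the measured TCP pose, the force, the opening and the grip force at its end, in the units of the state.
- manip.sense(): the state, without advancing time (a new reading comes with each control period).
- viewer.snapshot(name): name is "side" or "top"; returns the picture (400x640x3 uint8, blue, green, red); there is no depth.
- viewer.get_calibration(name): a dict with "camera_matrix" (3x3 intrinsics, pixels), "R" (3x3) and "t" (3): a world point X has camera coordinates R X + t. Camera axes: x right, y down, z forward; pixel columns grow to the right and rows downward; lengths in mm; the calibration is good to about 2 mm. A picture is of the moment at which its call begins. get_calibration takes no time and is no camera call.
- manip.sign_off(): hands the job in; it is judged then, once.
The state is a dict: "clock": time; "joint_positions": joint angles; "qvel": joint speeds; "tau": joint torques, N m; "eef_pos": TCP position; "tool_rot": TCP orientation; "wrist_force": force on the tool from outside, world axes, zero at the start; "torque": the same for the moment, N m; "grip_width": finger opening in mm; "finger_force": force on a finger pad.
Only numpy, scipy, OpenCV 4.12 (cv2) and the standard library are available. Lean on these libraries where they do the work, as an engineer would, in place of code of your own. Each camera call takes 0.05 s, during which the arm holds its last target. There are 200 camera calls.

### The job

Get the bead tumbler ready to run. First turn the brass drive collar so that its red-headed set screw stands squarely over the white flat of the shaft, and only then screw it clockwise fully home, so that the drum cannot swing. Then, with the scoop and without touching any bead with the gripper, tip every wooden bead from the orange tray into the green drum, set the scoop back upright on the green pad, and leave the letter blocks and the glue bottle where they are.

Things in the scene. Friction and masses are not known exactly. Their poses are not given: they have to be found in the camera images.
- tumbler: fixed bench tumbler, z up; origin on the table under the middle of the green drum, an open-topped tub 166 mm in x by 156 mm in y outside, walls 6 mm, rim at z = 165 mm, inner floor at z = 23 mm (66 mm wide in x, then 45 degree slopes up to the walls). A shaft runs from it along +y at x = 0, z = 100 mm, with the collar at y = 155 mm. The drum does not move
- drum_mouth (a point): centre of the drum's open mouth, level with its rim (165 mm above the table)
- motor_top (a point): middle of the top of the blue gear motor at the shaft's far end, 127 mm above the table; the motor is 90 mm in the tumbler's x by 55 mm in its y, centred 246 mm to the +y of the tumbler's origin. Two grey bearing blocks, 16 mm thick with tops at 122 mm, stand 53 mm either side of the collar's middle
- shaft (a joint): angle of the shaft, about 24 mm thick, held by the motor's brake (do not try to turn it): 0 = its white flat faces straight up, positive = the flat leans towards the tumbler's -x
- shaft_flat (a point): middle of the exposed white flat of the shaft, 27 mm to the tumbler's +y of the collar's middle and 8 mm from the shaft's axis; its z axis is the outward normal of the flat, its y axis the shaft's axis (the tumbler's y)
- collar (a joint): angle of the brass collar (60 mm across, 30 mm wide) on the shaft, relative to the flat: 0 = the set screw stands squarely over the flat, positive = it leans further to the tumbler's -x. Starts at 0.5 to 0.75, stays where it is left; turning it takes about 0.35 N m (6 N sideways on the screw's head); stops at -1.3 and 1.3
- screw (a joint): turn of the set screw about its own axis, which is radial to the shaft: starts near 0, grows clockwise seen from outside looking at its head, fully home at a stop at 2.5; about 0.05 N m, stays where it is left, does not sink as it turns. It takes more than one grasp
- screw_head (a point): middle of the set screw's red T-bar head, 56 mm out from the shaft's axis, over the collar's middle; the bar is 44 mm long along this frame's x, 14 mm wide along y, 20 mm high along z; z points outward along the screw's axis. A 16 mm gap between bar and collar is bridged by the 10 mm thick stem
- tray: orange fixed tray; origin under its middle. Outside 270 mm in x by 195 mm in y; walls 5 mm thick, 45 mm high; floor 5 mm thick. A 5 mm divider along x at y = 0 makes two lanes, 260 mm long and 90 mm wide inside, centred on y = +47 and -47 mm. The beads start in the half towards the tray's -x end; the other half of each lane is clear
- bead0: wooden bead, a waxed ball 24 mm across, 10 g, origin at its centre; starts in the tray's +y lane; it rolls easily once tilted beyond about 10 degrees
- bead1: wooden bead, a waxed ball 24 mm across, 10 g, origin at its centre; starts in the tray's +y lane; it rolls easily once tilted beyond about 10 degrees
- bead2: wooden bead, a waxed ball 24 mm across, 10 g, origin at its centre; starts in the tray's +y lane; it rolls easily once tilted beyond about 10 degrees
- bead3: wooden bead, a waxed ball 24 mm across, 10 g, origin at its centre; starts in the tray's -y lane; it rolls easily once tilted beyond about 10 degrees
- bead4: wooden bead, a waxed ball 24 mm across, 10 g, origin at its centre; starts in the tray's -y lane; it rolls easily once tilted beyond about 10 degrees
- bead5: wooden bead, a waxed ball 24 mm across, 10 g, origin at its centre; starts in the tray's -y lane; it rolls easily once tilted beyond about 10 degrees
- scoop: scoop, about 0.12 kg; origin under the pan, z up, mouth open to +x. Steel pan: floor 2 mm thick from x = -62 mm to the lip at +45 mm, 82 mm wide outside, 78 inside, side walls to 26 mm high ending 20 mm short of the lip, back wall to 32 mm at x = -45 mm. Blue upright handle at x = -49 mm: 26 mm in x, 18 mm in y, top at z = 150 mm. It stands on its flat bottom
- scoop_lip (a point): middle of the scoop's front lip, upper edge of the pan floor, 45 mm ahead of the scoop's origin
- scoop_grip (a point): point on the handle's axis to grip, 122 mm above the scoop's underside and 28 mm below the top of the handle; pinch across the scoop's y (18 mm)
- pad: flat green pad on the table, 200 mm in x by 160 mm in y, no noticeable thickness, origin at its middle; the scoop starts on it and must end on it
- block_n: bystander: wooden letter block about 45 mm square, 30 mm high, origin under its middle
- block_v: bystander: wooden letter block about 45 mm square, 30 mm high, origin under its middle
- block_l: bystander: wooden letter block about 45 mm square, 30 mm high, origin under its middle
- glue: bystander: white glue bottle, 48 mm across, 130 mm high, origin under its middle

How it is judged:
By the outcome, as a careful person would: the job done as asked, in the order asked, and still so for the second after the job is handed in, with the robot touching nothing.
Of bead0, bead1, bead2, bead3, bead4, bead5 only 3 to 6 are there at a start; the rules pass over those that are not, and their reading is None.
At some moment in a run one of scoop may be knocked a few centimetres aside while the robot is not near it.
Once in a run the grip may slacken for a moment while it holds something.
It also fails if it takes over 210 s, if anything falls off the work surface, if the arm or the gripper's body presses on something with over 40 N, if the wrist force passes 120 N, or if a joint passes its speed limit or range.

## Working session

There is one attempt and no reset: what is moved stays moved. The work goes in short steps, Python scripts to look and compute and a tool call to move; the robot and the scene stay as the last step left them, time stands still between calls to the robot, and variables do not carry over. Pictures are saved under pics/ and viewed, at most 14 in all, crops included, and the job is handed in when it is done.

Besides the shell and the picture viewer there is one more tool, called after "Request:" by a JSON object that holds its "method" and its "body", one argument or row to a line. drive_tool: Moves the arm, as the interface text tells. Its arguments: {"type":"object","properties":{"steps":{"type":"array","items":{"type":"array","items":{"type":"array","items":{"type":"number"}}}}},"required":["steps"]}

```bash
mkdir -p pics; python3 - <<'E'
from bench import manip, viewer
import cv2
for n in("side","top"):
    im=viewer.snapshot(n); cv2.imwrite(f"pics/{n}0.png",im)
    c=viewer.get_calibration(n); print(n,c["camera_matrix"],c["R"],c["t"])
    cv2.imwrite(f"pics/{n}0b.png",cv2.resize(im,None,fx=1.25,fy=1.25,interpolation=cv2.INTER_CUBIC))
print(manip.sense(),manip.grasp_offset)
E
```

```text
side [[414.53180018   0.         331.20819641]
 [  0.         414.53180018 196.34777255]
 [  0.           0.           1.        ]] [[-0.99664559 -0.08118772 -0.01030182]
 [-0.05461278  0.75354452 -0.6551245 ]
 [ 0.06095095 -0.65236433 -0.7554507 ]] [ 567.24110009  100.35576509 1124.91543336]
top [[386.13321661   0.         321.61951226]
 [  0.         386.13321661 195.57918847]
 [  0.           0.           1.        ]] [[ 0.02587075 -0.99964441 -0.00646205]
 [-0.98413608 -0.02433336 -0.17573865]
 [ 0.17551891  0.01090602 -0.98441565]] [ -1.61275316 586.20438596 981.58646728]
{'clock': 0.1, 'joint_positions': array([ 1.31850397,  0.508243  , -0.23750526,  1.50100986,  0.12569955,
        1.14889901, -0.15478822]), 'qvel': array([ 0.00022896, -0.00458593,  0.00067531, -0.00210045, -0.00085152,
       -0.00057895, -0.00052103]), 'tau': array([-5.71958852e-03, -6.21836400e+01, -2.19504297e+00, -2.50208044e+01,
        1.25278422e-02,  7.74862681e-03,  2.17828102e-05]), 'eef_pos': array([ 218.64438686, -585.04039445,  230.53031748]), 'tool_rot': array([ 9.84040606e-01,  1.77942314e-01, -1.59594888e-04, -7.70125247e-04]), 'wrist_force': array([ 1.12498747,  0.51027512, -0.54287238]), 'torque': array([0.02185255, 0.01143548, 0.0145343 ]), 'finger_force': 0.0, 'grip_width': 85.46959501893947} 18.700000000000003
```

View pics/side0b.png

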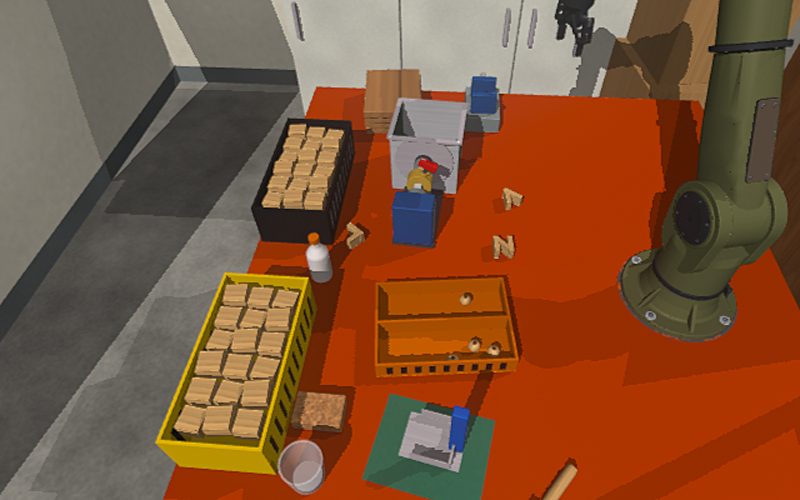

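View pics/top0b.png

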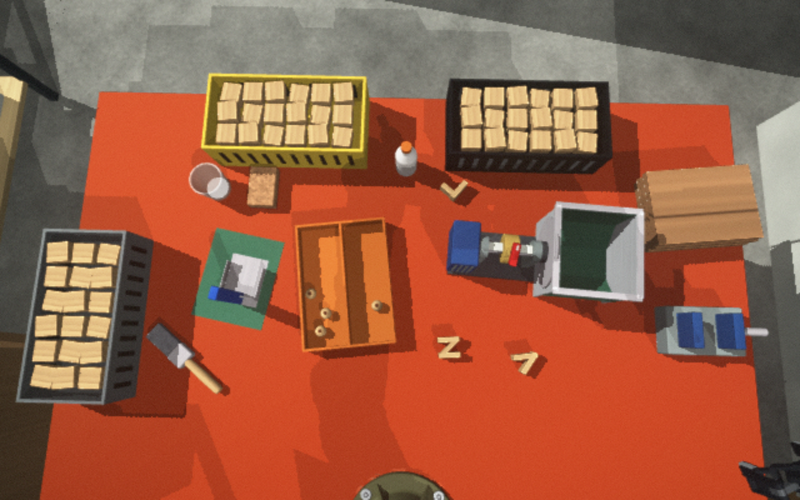

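The pictures show the drum at the upper right of the top view (590,250), the collar and red screw at (511,250), the tray at (345,285) with 4 beads, and the scoop on the pad at (240,280). Next I'll enlarge these areas.

```bash
cat > h.py <<'E'
import numpy as np, cv2
from bench import manip, viewer
from scipy.spatial.transform import Rotation as R
C={n:viewer.get_calibration(n) for n in("side","top")}
def proj(n,X):
    c=C[n]; p=c["camera_matrix"]@(c["R"]@np.asarray(X,float).T+np.asarray(c["t"]).reshape(3,-1).reshape(3)[:,None] if np.ndim(X)>1 else c["R"]@np.asarray(X,float)+c["t"])
    return (p[:2]/p[2]).T
def ray(n,uv):
    c=C[n]; d=c["R"].T@np.linalg.solve(c["camera_matrix"],[*uv,1]); o=-c["R"].T@c["t"]; return o,d
def onz(n,uv,z):
    o,d=ray(n,uv); return o+d*(z-o[2])/d[2]
def tri(uvs,uvt):
    A=[];b=[]
    for n,uv in(("side",uvs),("top",uvt)):
        o,d=ray(n,uv); d=d/np.linalg.norm(d); P=np.eye(3)-np.outer(d,d); A.append(P);b.append(P@o)
    return np.linalg.lstsq(np.vstack(A),np.hstack(b),rcond=None)[0]
def crop(im,x0,y0,w,h,s): return cv2.resize(im[y0:y0+h,x0:x0+w],None,fx=s,fy=s,interpolation=cv2.INTER_CUBIC)
def rel(pos,rot=None):
    "numbers for a move to TCP pos/rot from the present pose"
    s=manip.sense(); q=R.from_quat(s["tool_rot"]); d=q.inv().apply(np.asarray(pos)-s["eef_pos"])/800
    w=(q.inv()*rot).as_rotvec()/.5 if rot is not None else np.zeros(3)
    return np.round(np.r_[d,w],4)
E
python3 - <<'E'
from h import *
s=cv2.imread("pics/side0.png");t=cv2.imread("pics/top0.png")
a=crop(t,350,150,170,100,4.7)[:470,:799]; cv2.imwrite("pics/a.png",a)
b=crop(t,150,165,170,125,4.7)[:,:799];cv2.imwrite("pics/b.png",b)
c=crop(s,285,70,110,130,4.5);cv2.imwrite("pics/c.png",c)
d=crop(s,285,210,140,190,3.1);cv2.imwrite("pics/d.png",d)
E
```

```text
(no output)
```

View pics/a.png

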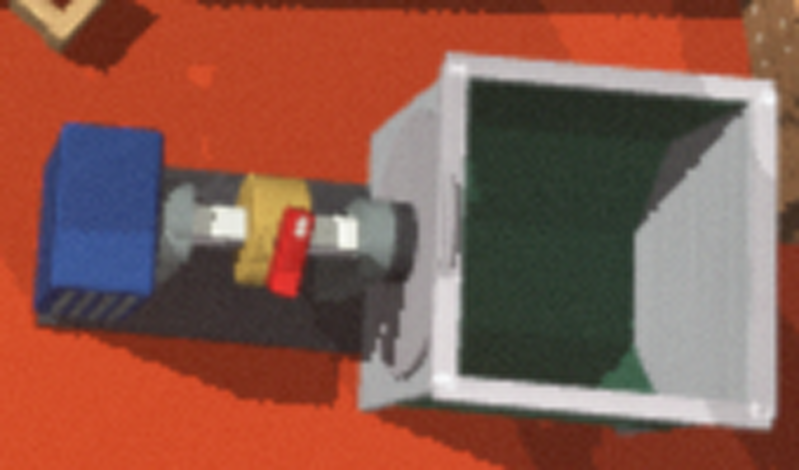

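View pics/b.png

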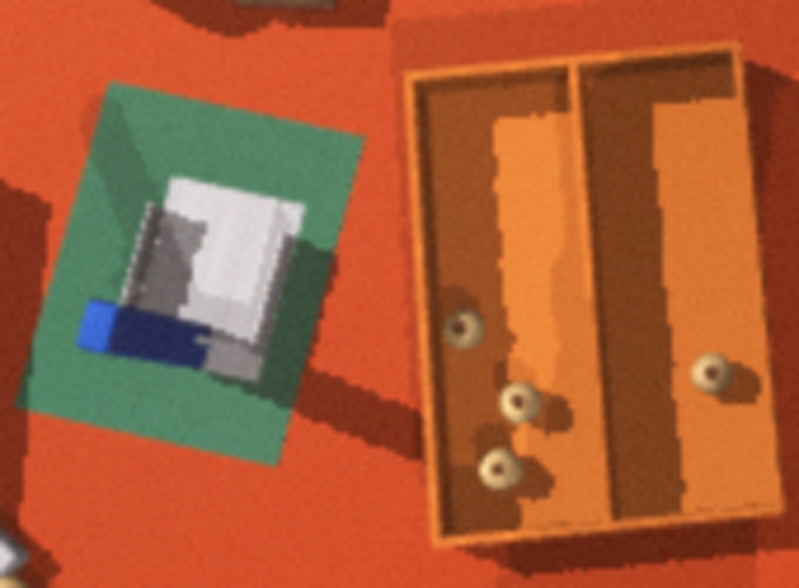

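View pics/c.png

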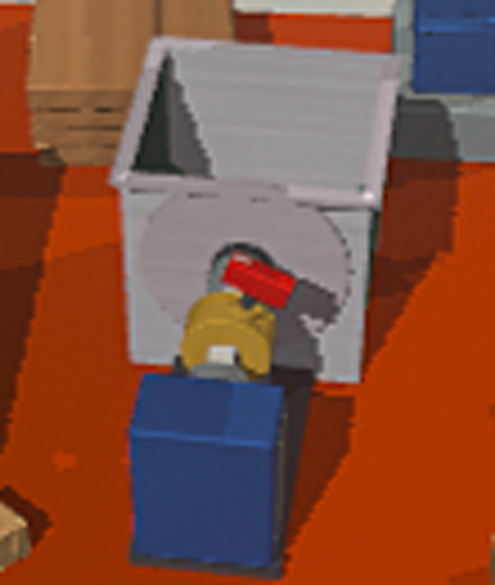

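Enlarged, there are 4 beads: crop b at (463,328), (520,402) and (499,468) in the left lane, and (711,373) in the right. In crop a the drum rim is clear, the screw leans towards the robot, and white flats show on both sides of the collar. I'll fit poses now.

```bash
cat >> h.py <<'E'
from scipy.optimize import least_squares
def rectfit(n,uv,a,b,z):
    "corners uv (image tl,tr,br,bl) -> x,y,yaw of a rect a(x) by b(y) at z; image up=+x, right=-y"
    P=np.array([onz(n,u,z)[:2] for u in uv]); L=np.array([[a,b],[a,-b],[-a,-b],[-a,b]])/2.
    f=lambda p:(L@np.array([[np.cos(p[2]),np.sin(p[2])],[-np.sin(p[2]),np.cos(p[2])]])+p[:2]-P).ravel()
    r=least_squares(f,[*P.mean(0),0]); return r.x, np.round(r.fun.reshape(4,2),1)
E
python3 - <<'E'
from h import *
A=lambda L:np.array(L)/4.7+[350,150]
B=lambda L:np.array(L)/4.7+[150,165]
T=rectfit("top",A([(447,53),(777,80),(773,428),(434,397)]),166,156,165);print("drum",T)
Y=rectfit("top",B([(405,73),(740,45),(783,512),(437,545)]),270,195,45);print("tray",Y)
print("pad",rectfit("top",B([(110,82),(364,137),(277,467),(16,405)]),200,160,0))
for b in[(463,328),(520,402),(499,468),(711,373)]: print("bead",onz("top",B([b])[0],17))
# scoop: lip corners / handle top
for b,z in[((168,178),26),((305,204),26),((95,326),150),((185,195),2)]: print("scoop",onz("top",B([b])[0],z))
x,y,yaw=T[0]
c,s=np.cos(yaw),np.sin(yaw); W=lambda p:np.array([x+c*p[0]-s*p[1],y+s*p[0]+c*p[1],p[2]])
for n in("side","top"):
    print(n,"cam",-C[n]["R"].T@C[n]["t"])
    for p in[(0,155,100),(0,182,100),(83,78,165),(-83,78,165),(83,-78,165),(-83,-78,165),(45,246,127)]: print(p,np.round(proj(n,W(p)),1))
s_=np.mean([viewer.snapshot("side") for _ in range(6)],0);t_=np.mean([viewer.snapshot("top") for _ in range(6)],0)
np.savez("avg0.npz",s=s_,t=t_)
i1=crop(np.uint8(t_),380,180,60,36,13); i2=crop(np.uint8(s_),310,118,60,36,13)
c1=crop(np.uint8(t_),380,183,60,34,13)[:300,:780];
pic=np.vstack([crop(np.uint8(t_),380,184,66,26,12),crop(np.uint8(s_),310,126,66,24,12)]);cv2.imwrite("pics/e.png",pic);print(pic.shape)
E
```

```text
drum (array([ 5.63700321e+02, -3.61413260e+02, -6.67494250e-02]), array([[-5.6, -5.5],
       [-5.8,  6.7],
       [ 6. ,  4.9],
       [ 5.3, -6.2]]))
tray (array([5.01173179e+02, 1.33105039e+02, 1.22284247e-01]), array([[ 0.2, -0.2],
       [ 2.7, -0.6],
       [-1. , -1.1],
       [-1.9,  1.9]]))
pad (array([ 5.10286089e+02,  3.75846807e+02, -1.90940409e-01]), array([[ 0.9,  0.2],
       [ 0.4, -1. ],
       [-0. , -0.3],
       [-1.3,  1.1]]))
bead [478.97082555 209.77464836  17.        ]
bead [437.40068926 174.45721745  17.        ]
bead [399.77091707 184.46127237  17.        ]
bead [456.76239044  65.21042248  17.        ]
scoop [561.16289232 385.41194583  26.        ]
scoop [547.86706946 304.22960277  26.        ]
scoop [465.84898171 370.23581747 150.        ]
scoop [554.7813173  383.18445971   2.        ]
side cam [502.25438283 704.2851759  921.40729505]
(0, 155, 100) [334.9 144.6]
(0, 182, 100) [333.6 150.8]
(83, 78, 165) [310.8 108.2]
(-83, 78, 165) [366.7 112.9]
(83, -78, 165) [319.5  78.5]
(-83, -78, 165) [371.2  82.5]
(45, 246, 127) [314.1 157.7]
top cam [ 404.65961597    1.94693707 1069.29742376]
(0, 155, 100) [407.9 199. ]
(0, 182, 100) [397.3 198.1]
(83, 78, 165) [447.5 163.6]
(-83, 78, 165) [444.9 232.2]
(83, -78, 165) [512.6 169.3]
(-83, -78, 165) [512.2 238.4]
(45, 246, 127) [374.7 176.2]
(600, 792, 3)
```

View pics/e.png

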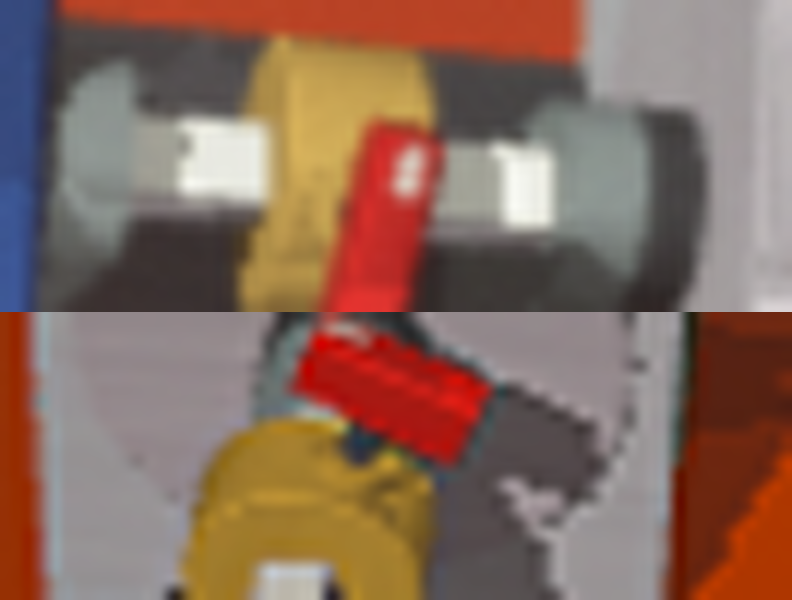

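View pics/d.png

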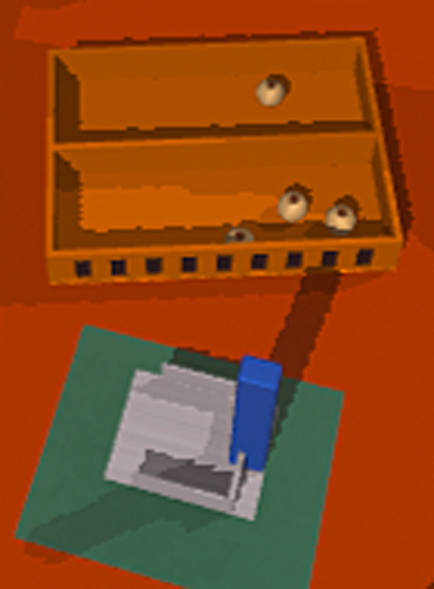

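```bash
python3 - <<'E'
from h import *
z=np.load("avg0.npz");t=z["t"];s=z["s"]
x,y,yaw=563.7,-361.4,-.0667
c,sn=np.cos(yaw),np.sin(yaw); W=lambda p:np.array([x+c*p[0]-sn*p[1],y+sn*p[0]+c*p[1],p[2]])
np.set_printoptions(linewidth=200)
print("top rows 189..204, cols 392-402 (gray)");print(np.int32(t[189:205,392:403].mean(2)))
print("cols 420-428");print(np.int32(t[189:207,418:428].mean(2)))
print("side rows 143..152 cols 324-346");print(np.int32(s[142:154,324:347].mean(2)))
for yy in (172,176,180,200):
  print(yy,"axis top",proj("top",W((0,yy,100))),"side",proj("side",W((0,yy,100))))
  for th in(-.3,-.15,0,.15,.3):
    e=[W((-8*np.sin(th)+k*8.94*np.cos(th),yy,100+8*np.cos(th)+k*8.94*np.sin(th))) for k in(1,-1)]
    print(th,[np.round(proj(n,p),1).tolist() for n in("top","side") for p in e])
for yy in(140,170):
  for a in(90,45,-90): print("collar",yy,a,proj("top",W((30*np.sin(np.radians(a)),yy,100+30*np.cos(np.radians(a))))),proj("side",W((30*np.sin(np.radians(a)),yy,100+30*np.cos(np.radians(a))))))
E
```

```text
top rows 189..204, cols 392-402 (gray)
[[ 72  73  78  79  80  81  79  78  78 108 126]
 [ 83  79  80  82  80  80  79  81  86 119 127]
 [ 83  80  81  80  80  80  82  82  94 122 129]
 [ 70  80  81  84  81  81  80  85 103 123 128]
 [104 100  95 118 124 112 106 103 123 134 132]
 [149 149 157 204 218 219 209 195 197 191 154]
 [156 157 158 165 223 229 229 226 227 222 172]
 [155 157 157 158 222 230 230 230 230 226 176]
 [154 156 164 211 227 230 230 230 230 226 176]
 [156 156 166 222 230 229 231 230 230 226 177]
 [145 152 166 229 236 228 226 227 228 225 175]
 [120 125 128 160 171 165 166 186 191 194 166]
 [115 117 119 124 127 123 106 110 111 115 134]
 [ 68  67  73  75  76  80  71  74  77  86 124]
 [ 53  52  55  55  56  57  55  58  68 114 129]
 [ 53  52  51  51  52  53  51  54  67 119 129]]
cols 420-428
[[ 72  73  75  77  76  77  76  78  79  85]
 [ 70  70  72  71  71  72  70  71  71  75]
 [ 70  70  70  71  69  70  69  72  74  74]
 [ 69  70  69  69  70  69  73  90  98  95]
 [ 70  69  70  70  69  73  92 113 118 121]
 [ 72  68  70  72  71  89 115 122 123 131]
 [ 92  85  86 109  95  93 133 131 124
[... 3058 characters left out ...]
]
-0.15 [[390.9, 193.1], [390.6, 199.8], [329.2, 153.0], [335.3, 152.9]]
0 [[390.9, 193.4], [390.5, 200.4], [329.6, 152.7], [335.8, 153.3]]
0.15 [[391.0, 193.8], [390.4, 200.9], [330.0, 152.4], [336.1, 153.7]]
0.3 [[391.0, 194.3], [390.2, 201.3], [330.5, 152.2], [336.5, 154.1]]
collar 140 90 [414.37079542 188.01539605] [325.63373767 140.27365053]
collar 140 45 [416.14697673 189.79637735] [328.44611252 135.06473785]
collar 140 -90 [413.17099548 211.20325521] [345.67272441 142.11209687]
collar 170 90 [402.62361379 186.96602035] [324.03257599 147.04950881]
collar 170 45 [404.12562739 188.7213712 ] [326.86790685 141.85206587]
collar 170 -90 [401.29879622 210.12655587] [344.38559447 148.95267475]
```

```bash
cat >> h.py <<'E'
D=(563.7,-361.4,-.0667)
def fr(p,q): 
    c,s=np.cos(p[2]),np.sin(p[2]); return np.array([p[0]+c*q[0]-s*q[1],p[1]+s*q[0]+c*q[1],q[2]])
TR=(501.2,133.1,.1223)
E
python3 - <<'E'
from h import *
X=tri((342.2,132.2),(411.3,203.2)); print("head tri",X)
cc=fr(D,(0,155,100)); v=X-cc; print("rel tumbler",v@[np.cos(D[2]),np.sin(D[2]),0],v@[-np.sin(D[2]),np.cos(D[2]),0],v[2])
for a in(.4,.5,.6,.7,.8): 
  p=fr(D,(-56*np.sin(a),155,100+56*np.cos(a))); print(a,p.round(1),proj("top",p).round(1),proj("side",p).round(1))
# bar ends for screw angle q at lean a, outer face
for a in(.5,.6,.7):
 for q in(-.2,0,.2,.4):
  z=np.array([-np.sin(a),0,np.cos(a)]);x=np.array([np.cos(a),0,np.sin(a)]);y=np.array([0,1,0])
  bx=np.cos(q)*x-np.sin(q)*y; o=np.array([0,155,100])+66*z
  print(a,q,[proj(n,fr(D,o+k*22*bx)).round(1).tolist() for n in("top","side") for k in(1,-1)])
P=lambda u:onz("top",np.array(u)/4.7+np.array([150,165])-.4,2)
l,r=P((168,178)),P((305,204)); print("lip mid",(l+r)/2,"yaw",np.arctan2(-(l-r)[0],(l-r)[1]))
print("handle top",onz("top",np.array((95,326))/4.7+np.array([150,165])-.4,150))
E
```

```text
head tri [ 553.94241108 -203.64436421  151.27721093]
rel tumbler -20.250392296684407 1.7544984244218897 51.277210930991146
0.4 [ 552.3 -205.3  151.6] [412.  204.3] [342.4 131.7]
0.5 [ 547.2 -205.   149.1] [411.6 206.6] [344.2 132.5]
0.6 [ 542.5 -204.6  146.2] [411.3 208.7] [345.8 133.4]
0.7 [ 538.  -204.3  142.8] [410.9 210.7] [347.4 134.5]
0.8 [ 533.9 -204.1  139. ] [410.4 212.6] [348.8 135.6]
0.5 -0.2 [[411.9, 199.3], [412.8, 216.6], [339.1, 127.8], [352.6, 132.7]]
0.5 0 [[413.8, 199.3], [410.9, 216.6], [339.2, 126.7], [352.6, 133.7]]
0.5 0.2 [[415.6, 199.6], [409.2, 216.2], [339.5, 125.8], [352.3, 134.7]]
0.5 0.4 [[417.3, 200.3], [407.5, 215.6], [340.1, 125.1], [351.7, 135.4]]
0.6 -0.2 [[411.6, 202.2], [412.2, 218.7], [341.5, 128.5], [354.2, 134.2]]
0.6 0 [[413.5, 202.2], [410.4, 218.7], [341.5, 127.4], [354.1, 135.3]]
0.6 0.2 [[415.3, 202.6], [408.6, 218.4], [341.9, 126.5], [353.8, 136.2]]
0.6 0.4 [[417.0, 203.2], [406.9, 217.7], [342.4, 125.8], [353.3, 137.0]]
0.7 -0.2 [[411.2, 205.1], [411.6, 220.6], [343.8, 129.3], [355.5, 135.9]]
0.7 0 [[413.1, 205.1], [409.8, 220.6], [343.9, 128.2], [355.4, 137.0]]
0.7 0.2 [[414.9, 205.4], [408.0, 220.2], [344.2, 127.3], [355.1, 137.9]]
0.7 0.4 [[416.6, 206.1], [406.3, 219.6], [344.7, 126.6], [354.6, 138.6]]
lip mid [559.06526153 353.92265538   2.        ] yaw -0.16236835009243322
handle top [466.77370426 371.281161   150.        ]
```

```bash
cat > fit.py <<'E'
from h import *
Z=np.load("avg0.npz");I={"top":Z["t"],"side":Z["s"]}
WIN={"top":(398,180,32,40),"side":(315,118,45,40)}
S=6
def soft(n,k):
    x0,y0,w,h=WIN[n]; c=I[n][y0:y0+h,x0:x0+w]; b,g,r=c[...,0],c[...,1],c[...,2]
    red=np.clip((r-np.maximum(g,b)-40)/110,0,1)*(g<75)
    gold=((r>120)&(g>.6*r)&(b<.62*g)).astype(float)
    return red if k=="red" else gold
def hull(n,pts,sh):
    x0,y0,w,h=WIN[n]; u=(proj(n,pts)+sh-[x0,y0]+.5)*S-.5
    m=np.zeros((h*S,w*S),np.float32); cv2.fillConvexPoly(m,cv2.convexHull(np.round(u*16).astype(np.int32).reshape(-1,1,2)),1,shift=4)
    return cv2.GaussianBlur(cv2.resize(m,(w,h),interpolation=cv2.INTER_AREA),(0,0),.4)
def model(p):
    dx,dy,dz,a,q,th,*sh=p; d=(D[0]+dx,D[1]+dy,D[2]); F=lambda q:fr(d,q)+[0,0,dz]
    z=np.array([-np.sin(a),0,np.cos(a)]);x=np.array([np.cos(a),0,np.sin(a)]);y=np.array([0,1.,0])
    bx=np.cos(q)*x-np.sin(q)*y;by=np.cross(z,bx); o=np.array([0,155,100.])
    bar=np.array([F(o+56*z+i*22*bx+j*7*by+k*10*z) for i in(1,-1) for j in(1,-1) for k in(1,-1)])
    col=np.array([F(o+[30*np.sin(t),s*15,30*np.cos(t)]) for t in np.linspace(0,6.28,40) for s in(1,-1)])
    return F,bar,col
def res(p):
    dx,dy,dz,a,q,th,*sh=p; F,bar,col=model(p); r=[]
    for i,n in enumerate(("top","side")):
        s=np.array(sh[2*i:2*i+2]); mb=hull(n,bar,s); red=soft(n,"red"); r.append((mb-red).ravel())
        mc=hull(n,col,s); g=soft(n,"gold"); sel=(red<.05)&(mb<.05)
        if n=="top": sel[:]&=(np.arange(WIN[n][1],WIN[n][1]+WIN[n][3])<197)[:,None]
        else: sel[:]&=(np.arange(WIN[n][1],WIN[n][1]+WIN[n][3])<146)[:,None]
        r.append(.6*((mc-g)*sel).ravel())
    e=lambda k,y:F((-8*np.sin(th)+k*8.94*np.cos(th),y,100+8*np.cos(th)+k*8.94*np.sin(th)))
    st,ss=np.array(sh[:2]),np.array(sh[2:])
    for y,u,l in((180,193.45,200.05),(119,195.65,202.24)):
        r.append(np.array([proj("top",e(1,y))[1]+st[1]-u,proj("top",e(-1,y))[1]+st[1]-l])/.2)
    L,Rr=proj("side",e(1,171))+ss,proj("side",e(-1,171))+ss
    r.append(np.array([(L[0]-331.)/.2,(Rr[0]-336.55)/.2,(L[1]-Rr[1])/.15]))
    r.append(np.array([dx/2,dy/2,dz/1.5,*(np.array(sh)/.5)])); return np.hstack(r)
for w in(.3,):
    best=None
    for th0 in(-.3,-.1,.1):
      for a0 in (.35,.5):
        r=least_squares(res,[0,0,0,a0,.1,th0,0,0,0,0],diff_step=3e-2,x_scale=[1,1,1,.05,.05,.05,.3,.3,.3,.3])
        if best is None or r.cost<best.cost: best=r
        print(np.round(r.x,3),round(r.cost,2))
r=best;print("flat res",np.round(r.fun[-14:-7]*[.2]*1,2) )
E
python3 fit.py
```

```text
[ 0.232  0.398  0.404  0.369  0.146 -0.154 -0.    -0.209  0.187  0.   ] 107.02
[ 0.512 -0.087 -0.4    0.394  0.149 -0.139 -0.    -0.245  0.186  0.   ] 108.33
[ 0.498 -0.084  0.08   0.369  0.118 -0.138  0.    -0.196  0.21   0.   ] 108.59
[ 0.783 -0.135 -0.448  0.469  0.091 -0.134 -0.    -0.189  0.259  0.   ] 120.66
[ 0.597 -0.08  -0.13   0.379  0.119 -0.124  0.    -0.257  0.187  0.   ] 107.75
[ 0.483 -0.05  -0.713  0.406  0.078 -0.127 -0.    -0.295  0.114  0.   ] 108.36
flat res [ 0.01  0.09 -0.02  0.09 -0.21  0.26  0.19]
```

```bash
cat >> h.py <<'E'
def scr(lean,q,out,flip=0):
    "TCP pose in line with the screw: collar lean, bar turn q, TCP distance out from the shaft axis"
    Y=R.from_euler("z",D[2]); z=np.array([-np.sin(lean),0,np.cos(lean)]);x=np.array([np.cos(lean),0,np.sin(lean)]);y=np.array([0,1.,0])
    bx=(np.cos(q)*x-np.sin(q)*y)*(-1 if flip else 1); by=np.cross(z,bx)
    return fr(D,np.array([0,155,100])+out*z), Y*R.from_matrix(np.c_[bx,-by,-z])
E
python3 - <<'E'
from h import *
for f in(0,1): print(rel(*scr(.375,.12,160,f)).tolist())
E
```

```text
[0.5149, -0.3181, -0.022, -0.1152, 0.7505, 1.076]
[0.5149, -0.3181, -0.022, -0.9961, -0.1529, -5.1155]
```

Request:
{"method": "drive_tool", "body": {
  "steps": [
    [[0.5149, -0.3181, -0.022, -0.1, 0.7, 0.95, -0.2], [0.5149, -0.3181, -0.022, -0.1, 0.7, 0.95, -0.2], [0.5149, -0.3181, -0.022, -0.1, 0.7, 0.95, -0.2], [0.5149, -0.3181, -0.022, -0.1, 0.7, 0.95, -0.2], [0.5149, -0.3181, -0.022, -0.1, 0.7, 0.95, -0.2], [0.5149, -0.3181, -0.022, -0.1, 0.7, 0.95, -0.2], [0.5149, -0.3181, -0.022, -0.1, 0.7, 0.95, -0.2], [0.5149, -0.3181, -0.022, -0.1, 0.7, 0.95, -0.2], [0.5149, -0.3181, -0.022, -0.1, 0.7, 0.95, -0.2], [0.5149, -0.3181, -0.022, -0.1, 0.7, 0.95, -0.2], [0.5149, -0.3181, -0.022, -0.1, 0.7, 0.95, -0.2], [0.5149, -0.3181, -0.022, -0.1, 0.7, 0.95, -0.2], [0.5149, -0.3181, -0.022, -0.1, 0.7, 0.95, -0.2], [0.5149, -0.3181, -0.022, -0.1, 0.7, 0.95, -0.2]]
  ]
}}

```text
clock: 2.1
eef_pos: [514.7, -204.5, 248.7]
tool_rot: [0.983, -0.062, 0.174, -0.006]
wrist_force: [0.2, 0.1, -0.9]
grip_width: 51.2
finger_force: 0.0
```

```bash
python3 - <<'E'
from h import *
s=manip.sense();print(s["clock"],s["joint_positions"].round(3),s["eef_pos"],s["grip_width"],s["qvel"].round(2))
print(rel(*scr(.375,.12,130)).tolist(),rel(*scr(.375,.12,41)).tolist())
E
```

```text
2.1 [ 0.682  0.232 -0.329  1.962 -0.071  0.63  -1.272] [ 514.66849667 -204.48412197  248.73112466] 51.16856750958711 [ 0. -0. -0.  0.  0. -0. -0.]
[0.0018, -0.0017, 0.0377, -0.0221, 0.0533, 0.1183] [0.0048, -0.0004, 0.1489, -0.0221, 0.0533, 0.1183]
```

Request:
{"method": "drive_tool", "body": {
  "steps": [
    [[0.0018, -0.0017, 0.0377, -0.0221, 0.0533, 0.1183, -0.2], [0.0018, -0.0017, 0.0377, -0.0221, 0.0533, 0.1183, -0.2], [0.003, -0.001, 0.08, -0.0221, 0.0533, 0.1183, -0.2], [0.004, -0.0006, 0.11, -0.0221, 0.0533, 0.1183, -0.2], [0.0048, -0.0004, 0.13, -0.0221, 0.0533, 0.1183, -0.2], [0.0048, -0.0004, 0.1489, -0.0221, 0.0533, 0.1183, -0.2], [0.0048, -0.0004, 0.1489, -0.0221, 0.0533, 0.1183, -0.2], [0.0048, -0.0004, 0.1489, -0.0221, 0.0533, 0.1183, -0.2]]
  ]
}}

```text
clock: 2.9
eef_pos: [559.7, -204.7, 138.8]
tool_rot: [0.978, -0.09, 0.186, -0.005]
wrist_force: [-0.9, 0.5, 0.3]
grip_width: 51.0
finger_force: 0.0
```

```bash
python3 - <<'E'
from h import *
s=manip.sense();print(s["clock"],s["joint_positions"].round(3),s["eef_pos"],s["grip_width"],s["wrist_force"])
print(rel(*scr(.375,.12,41)).tolist())
t=viewer.snapshot("top");d=viewer.snapshot("side")
cv2.imwrite("pics/f.png",np.hstack([crop(t,370,160,80,80,5),crop(d,300,80,80,80,5)]))
E
```

```text
2.9 [ 0.561  0.423 -0.256  2.054  0.007  0.316 -1.415] [ 559.66763464 -204.65198857  138.78444982] 51.0216213516772 [-0.93290769  0.5289541   0.28597559]
[-0.0008, 0.0015, 0.0005, -0.002, 0.0008, 0.0049]
```

View pics/f.png

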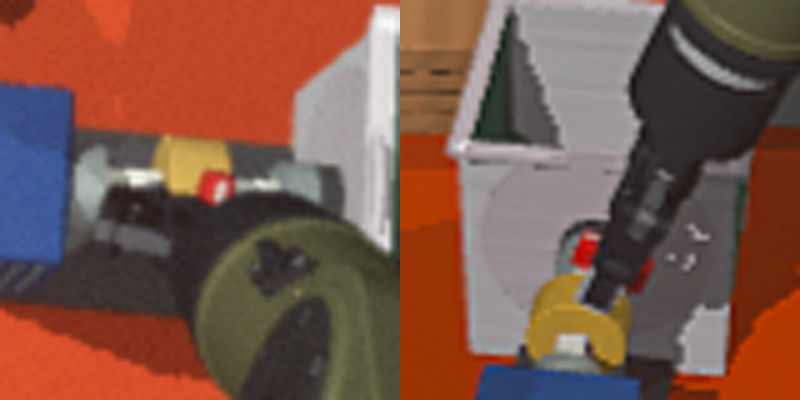

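Request:
{"method": "drive_tool", "body": {
  "steps": [
    [[0, 0, 0, 0, 0, 0, 1], [0, 0, 0, 0, 0, 0, 1], [0, 0, 0, 0, 0, 0, 1], [0, 0, 0, 0, 0, 0, 1], [0, 0, 0, 0, 0, 0, 1], [0, 0, 0, 0, 0, 0, 1]]
  ]
}}

```text
clock: 3.6
eef_pos: [560.0, -204.5, 139.1]
tool_rot: [0.978, -0.09, 0.187, -0.005]
wrist_force: [-3.3, 0.1, 6.3]
grip_width: 12.8
finger_force: 60.7
```

```bash
python3 - <<'E'
from h import *
s=manip.sense();print(s["wrist_force"],s["torque"],s["finger_force"],s["grip_width"],s["eef_pos"])
for a in np.r_[.375:-.16:-.075]: print(round(a,3),rel(*scr(a,.12,41)).tolist())
E
```

```text
[-3.30217471  0.12170624  6.25957634] [-0.15241747  0.63017358 -0.0592922 ] 60.67742943763733 12.837545055277205 [ 559.9688016  -204.46361478  139.07915152]
0.375 [-0.0012, 0.0018, 0.0007, -0.0009, -0.0024, 0.0048]
0.3 [0.0026, 0.0014, 0.0008, -0.0187, -0.1513, 0.0049]
0.225 [0.0064, 0.0009, 0.0013, -0.0364, -0.3003, 0.0049]
0.15 [0.0102, 0.0005, 0.002, -0.0542, -0.4492, 0.0049]
0.075 [0.0138, 0.0001, 0.003, -0.072, -0.5982, 0.0049]
-0.0 [0.0174, -0.0004, 0.0043, -0.0898, -0.7471, 0.0049]
-0.075 [0.0209, -0.0008, 0.0058, -0.1075, -0.8961, 0.0049]
-0.15 [0.0243, -0.0012, 0.0076, -0.1253, -1.045, 0.0049]
```

Request:
{"method": "drive_tool", "body": {
  "steps": [
    [[0.0038, -0.0004, 0.0001, -0.018, -0.149, 0, 1], [0.0076, -0.0009, 0.0006, -0.036, -0.298, 0, 1], [0.0114, -0.0013, 0.0013, -0.053, -0.447, 0, 1], [0.015, -0.0017, 0.0023, -0.071, -0.596, 0, 1], [0.0186, -0.0022, 0.0036, -0.089, -0.745, 0, 1], [0.0221, -0.0026, 0.0051, -0.107, -0.894, 0, 1], [0.0221, -0.0026, 0.0051, -0.107, -0.894, 0, 1], [0.0221, -0.0026, 0.0051, -0.107, -0.894, 0, 1]]
  ]
}}

```text
clock: 4.4
eef_pos: [578.0, -205.7, 141.0]
tool_rot: [0.995, -0.092, -0.038, 0.001]
wrist_force: [0.2, -2.1, 2.6]
grip_width: 12.8
finger_force: 61.7
```

```bash
python3 - <<'E'
from h import *
s=manip.sense();print(s["wrist_force"],s["torque"],s["finger_force"],s["grip_width"],s["eef_pos"],s["joint_positions"].round(3))
for a in [-.075,-.15]: print(round(a,3),rel(*scr(a,.12,41)).tolist())
E
```

```text
[ 0.24239301 -2.09269631  2.60502236] [-0.49334543  0.42647144  0.02854321] 61.70982599258423 12.813745230927001 [ 577.96439189 -205.72827416  140.99938295] [ 0.364  0.603 -0.121  1.584  0.098  1.034 -1.546]
-0.075 [-0.0008, 0.0017, 0.0002, 0.001, 0.0007, 0.0059]
-0.15 [0.003, 0.0012, 0.0004, -0.0167, -0.1483, 0.0059]
```

Request:
{"method": "drive_tool", "body": {
  "steps": [
    [[0.002, -0.0003, 0.0001, -0.009, -0.075, 0, 1], [0.0038, -0.0005, 0.0002, -0.018, -0.149, 0, 1], [0.0038, -0.0005, 0.0002, -0.018, -0.149, 0, 1], [0.0038, -0.0005, 0.0002, -0.018, -0.149, 0, 1], [0.0038, -0.0005, 0.0002, -0.018, -0.149, 0, -0.2], [0.0038, -0.0005, 0.0002, -0.018, -0.149, 0, -0.2], [0.0038, -0.0005, 0.0002, -0.018, -0.149, 0, -0.2], [0.0038, -0.0005, 0.0002, -0.018, -0.149, 0, -0.2], [0.0, -0.0005, -0.05, -0.018, -0.149, 0, -0.2], [-0.01, -0.0005, -0.11, -0.018, -0.149, 0, -0.2], [-0.01, 0.05, -0.16, -0.018, -0.149, 0, -0.2], [-0.01, 0.1, -0.16, -0.018, -0.149, 0, -0.2], [-0.05, 0.2, -0.16, -0.018, -0.149, 0, -0.2], [-0.15, 0.3, -0.16, -0.018, -0.149, 0, -0.2], [-0.25, 0.3, -0.16, -0.018, -0.149, 0, -0.2], [-0.25, 0.3, -0.16, -0.018, -0.149, 0, -0.2], [-0.25, 0.3, -0.16, -0.018, -0.149, 0, -0.2], [-0.25, 0.3, -0.16, -0.018, -0.149, 0, -0.2], [-0.25, 0.3, -0.16, -0.018, -0.149, 0, -0.2]]
  ]
}}

```text
clock: 6.3
eef_pos: [345.9, -406.3, 286.3]
tool_rot: [0.993, -0.093, -0.074, 0.002]
wrist_force: [-0.7, -0.5, 0.0]
grip_width: 51.1
finger_force: 0.0
```

```bash
python3 - <<'E'
from h import *
s=manip.sense();print(s["clock"],s["eef_pos"],s["joint_positions"].round(3))
t=np.mean([viewer.snapshot("top") for _ in range(4)],0);d=np.mean([viewer.snapshot("side") for _ in range(4)],0)
np.savez("avg1.npz",t=t,s=d)
cv2.imwrite("pics/g.png",np.vstack([crop(np.uint8(t),385,182,53,24,15)[:,:795],crop(np.uint8(d),310,118,53,16*2,7.5) if 0 else crop(np.uint8(d),315,120,53,16,15)[:,:795]]))
E
sed -e 's/avg0/avg1/' -e 's/for a0 in (.35,.5)/for a0 in (-.15,)/' fit.py > fit1.py; python3 fit1.py
```

```text
6.3 [ 345.86639205 -406.29520857  286.33824371] [ 0.797  0.382 -0.061  1.56   0.12   1.319 -1.057]
[ 0.097  0.104 -0.086 -0.211  0.195 -0.136 -0.    -0.391  0.05   0.   ] 89.45
[ 0.34  -0.085 -0.66  -0.204  0.153 -0.141  0.    -0.333  0.221  0.   ] 90.08
[ 0.678 -0.083 -0.394 -0.183  0.115 -0.13  -0.    -0.234  0.251  0.   ] 91.53
flat res [-0.05  0.07 -0.08  0.07 -0.25  0.24  0.08]
```

View pics/g.png

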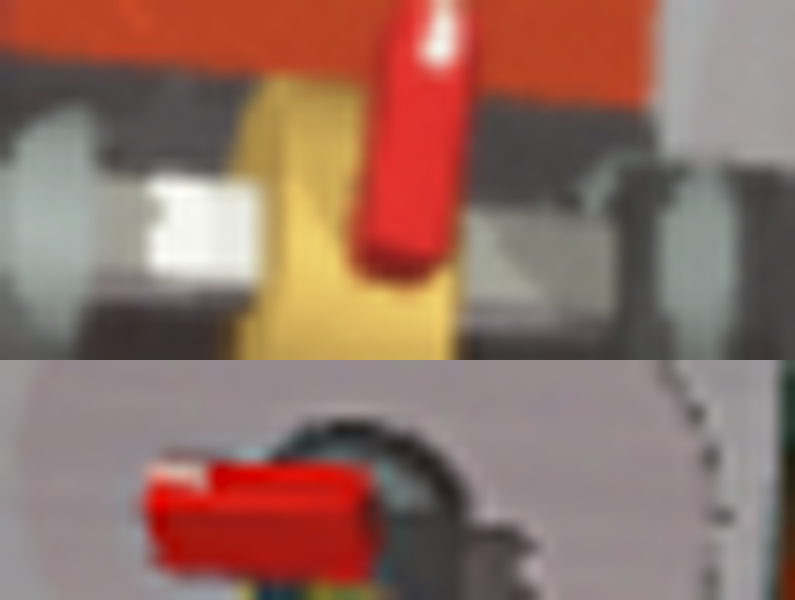

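The screw now leans about as the flat does: bar in the top crop at (410,130), and the fit gives −0.15 to −0.2 against a flat at about −0.15. Next I'll half-turn the wrist so that one grasp has enough travel for the screw.

Request:
{"method": "drive_tool", "body": {
  "steps": [
    [[0, 0, 0, 0, 0, -1, -0.2], [0, 0, 0, 0, 0, -1, -0.2], [0, 0, 0, 0, 0, -1, -0.2], [0, 0, 0, 0, 0, -1, -0.2]]
  ]
}}

```text
clock: 7.1
eef_pos: [348.3, -405.1, 285.3]
tool_rot: [0.984, 0.16, -0.073, -0.017]
wrist_force: [-0.8, 0.3, -0.1]
grip_width: 51.1
finger_force: 0.0
```

Request:
{"method": "drive_tool", "body": {
  "steps": [
    [[0, 0, 0, 0, 0, -1, -0.2], [0, 0, 0, 0, 0, -1, -0.2], [0, 0, 0, 0, 0, -1, -0.2], [0, 0, 0, 0, 0, -1, -0.2]]
  ]
}}

```text
clock: 7.5
eef_pos: [348.2, -405.1, 285.3]
tool_rot: [0.914, 0.399, -0.066, -0.035]
wrist_force: [-0.4, -0.3, 0.2]
grip_width: 51.0
finger_force: 0.0
```

Request:
{"method": "drive_tool", "body": {
  "steps": [
    [[0, 0, 0, 0, 0, -1, -0.2], [0, 0, 0, 0, 0, -1, -0.2], [0, 0, 0, 0, 0, -1, -0.2], [0, 0, 0, 0, 0, -1, -0.2]]
  ]
}}

```text
clock: 7.9
eef_pos: [348.2, -405.1, 285.3]
tool_rot: [0.787, 0.612, -0.056, -0.05]
wrist_force: [-0.5, -0.9, 1.0]
grip_width: 51.0
finger_force: 0.0
```

Request:
{"method": "drive_tool", "body": {
  "steps": [
    [[0, 0, 0, 0, 0, -1, -0.2], [0, 0, 0, 0, 0, -1, -0.2], [0, 0, 0, 0, 0, -1, -0.2], [0, 0, 0, 0, 0, -1, -0.2]]
  ]
}}

```text
clock: 8.3
eef_pos: [348.2, -405.1, 285.3]
tool_rot: [0.611, 0.788, -0.042, -0.062]
wrist_force: [0.3, 0.1, 0.2]
grip_width: 51.2
finger_force: 0.0
```

Request:
{"method": "drive_tool", "body": {
  "steps": [
    [[0, 0, 0, 0, 0, -1, -0.2], [0, 0, 0, 0, 0, -1, -0.2], [0, 0, 0, 0, 0, -1, -0.2], [0, 0, 0, 0, 0, -1, -0.2]]
  ]
}}

```text
clock: 8.7
eef_pos: [348.1, -405.2, 285.3]
tool_rot: [0.397, 0.915, -0.025, -0.071]
wrist_force: [0.1, 0.4, -0.7]
grip_width: 51.7
finger_force: 0.0
```

Request:
{"method": "drive_tool", "body": {
  "steps": [
    [[0, 0, 0, 0, 0, -1, -0.2], [0, 0, 0, 0, 0, -1, -0.2], [0, 0, 0, 0, 0, -1, -0.2], [0, 0, 0, 0, 0, -1, -0.2]]
  ]
}}

```text
clock: 9.1
eef_pos: [348.1, -405.2, 285.3]
tool_rot: [0.159, 0.985, -0.007, -0.074]
wrist_force: [-0.3, -1.1, 0.4]
grip_width: 51.2
finger_force: 0.0
```

```bash
python3 - <<'E'
from h import *
s=manip.sense();print(s["clock"],s["eef_pos"],s["joint_positions"].round(3))
print([rel(*scr(-.16,.15,o,1)).tolist() for o in(200,41)])
E
```

```text
9.1 [ 348.10170137 -405.18204843  285.26647914] [ 1.236  0.459 -0.764  1.553  0.38   1.403  1.663]
[[-0.2233, 0.3327, -0.0604, 0.0055, 0.0199, -0.2052], [-0.2214, 0.3321, 0.1384, 0.0055, 0.0199, -0.2052]]
```

Request:
{"method": "drive_tool", "body": {
  "steps": [
    [[-0.2233, 0.3327, -0.0604, 0.0055, 0.0199, -0.2052, -0.2], [-0.2233, 0.3327, -0.0604, 0.0055, 0.0199, -0.2052, -0.2], [-0.2233, 0.3327, -0.0604, 0.0055, 0.0199, -0.2052, -0.2], [-0.2233, 0.3327, -0.0604, 0.0055, 0.0199, -0.2052, -0.2], [-0.2233, 0.3327, -0.0604, 0.0055, 0.0199, -0.2052, -0.2], [-0.2233, 0.3327, -0.0604, 0.0055, 0.0199, -0.2052, -0.2], [-0.2233, 0.3327, -0.0604, 0.0055, 0.0199, -0.2052, -0.2], [-0.2233, 0.3327, -0.0604, 0.0055, 0.0199, -0.2052, -0.2], [-0.2233, 0.3327, -0.0604, 0.0055, 0.0199, -0.2052, -0.2], [-0.2233, 0.3327, -0.0604, 0.0055, 0.0199, -0.2052, -0.2], [-0.2233, 0.3327, -0.0604, 0.0055, 0.0199, -0.2052, -0.2], [-0.2233, 0.3327, -0.0604, 0.0055, 0.0199, -0.2052, -0.2]]
  ]
}}

```text
clock: 10.3
eef_pos: [605.9, -211.8, 297.7]
tool_rot: [0.112, 0.991, -0.004, -0.08]
wrist_force: [-0.3, 0.9, 0.1]
grip_width: 51.6
finger_force: 0.0
```

```bash
python3 - <<'E'
from h import *
s=manip.sense();print(s["clock"],s["eef_pos"],s["joint_positions"].round(3))
print([rel(*scr(-.16,.15,o,1)).tolist() for o in(100,41)])
E
```

```text
10.3 [ 605.88427764 -211.80584116  297.71258348] [ 0.641  0.667 -0.765  1.164  0.427  1.631  1.294]
[[0.0009, 0.0037, 0.1254, -0.0016, 0.0004, -0.0162], [0.0009, 0.0037, 0.1991, -0.0016, 0.0004, -0.0162]]
```

Request:
{"method": "drive_tool", "body": {
  "steps": [
    [[0.0009, 0.0037, 0.06, -0.0016, 0.0004, -0.0162, -0.2], [0.0009, 0.0037, 0.1254, -0.0016, 0.0004, -0.0162, -0.2], [0.0009, 0.0037, 0.15, -0.0016, 0.0004, -0.0162, -0.2], [0.0009, 0.0037, 0.175, -0.0016, 0.0004, -0.0162, -0.2], [0.0009, 0.0037, 0.1991, -0.0016, 0.0004, -0.0162, -0.2], [0.0009, 0.0037, 0.1991, -0.0016, 0.0004, -0.0162, -0.2], [0.0009, 0.0037, 0.1991, -0.0016, 0.0004, -0.0162, -0.2], [0.0009, 0.0037, 0.1991, -0.0016, 0.0004, -0.0162, -0.2]]
  ]
}}

```text
clock: 11.1
eef_pos: [581.9, -206.0, 141.6]
tool_rot: [0.107, 0.991, -0.003, -0.079]
wrist_force: [-0.3, 0.2, 0.4]
grip_width: 51.2
finger_force: 0.0
```

```bash
python3 - <<'E'
from h import *
s=manip.sense();print(s["clock"],s["eef_pos"],s["joint_positions"].round(3),s["wrist_force"])
print([rel(*scr(-.16,.15,o,1)).tolist() for o in(100,41)])
E
```

```text
11.1 [ 581.94100068 -206.03554232  141.55453154] [ 0.679  0.741 -0.742  1.486  0.493  1.277  1.205] [-0.32422627  0.21130649  0.40171808]
[[0.001, -0.0017, -0.0722, 0.001, 0.0037, 0.0032], [0.0012, -0.0017, 0.0016, 0.001, 0.0037, 0.0032]]
```

Request:
{"method": "drive_tool", "body": {
  "steps": [
    [[0.001, 0, 0.001, 0, 0, 0, 1], [0.001, 0, 0.001, 0, 0, 0, 1], [0.001, 0, 0.001, 0, 0, 0, 1], [0.001, 0, 0.001, 0, 0, 0, 1], [0.001, 0, 0.001, 0, 0, 0, 1], [0.001, 0, 0.001, 0, 0, 0, 1]]
  ]
}}

```text
clock: 11.7
eef_pos: [580.6, -205.9, 140.3]
tool_rot: [0.107, 0.991, -0.003, -0.079]
wrist_force: [-2.2, -0.6, 6.4]
grip_width: 13.1
finger_force: 60.5
```

Request:
{"method": "drive_tool", "body": {
  "steps": [
    [[0, 0, 0, 0, 0, 0.25, 1], [0, 0, 0, 0, 0, 0.5, 1], [0, 0, 0, 0, 0, 0.75, 1], [0, 0, 0, 0, 0, 1, 1], [0, 0, 0, 0, 0, 1, 1]]
  ]
}}

```text
clock: 12.2
eef_pos: [580.4, -206.1, 140.3]
tool_rot: [0.35, 0.933, -0.023, -0.076]
wrist_force: [-0.3, -2.0, 7.1]
grip_width: 12.5
finger_force: 60.7
```

```bash
python3 - <<'E'
from h import *
s=manip.sense();print(s["clock"],s["eef_pos"],s["joint_positions"].round(3),s["wrist_force"],s["torque"],s["grip_width"])
print([rel(*scr(-.16,.65,o,1)).tolist() for o in(41,)])
E
```

```text
12.2 [ 580.42107305 -206.10689524  140.29622689] [ 0.614  0.709 -0.605  1.492  0.41   1.235  0.777] [-0.34950916 -2.0442775   7.08580526] [-0.46888153  0.37299285  0.04799106] 12.5090527864155
[[-0.001, -0.0009, -0.0003, -0.0011, 0.0022, -0.0013]]
```

Request:
{"method": "drive_tool", "body": {
  "steps": [
    [[0, 0, 0, 0, 0, 0.25, 1], [0, 0, 0, 0, 0, 0.5, 1], [0, 0, 0, 0, 0, 0.75, 1], [0, 0, 0, 0, 0, 1, 1], [0, 0, 0, 0, 0, 1, 1]]
  ]
}}

```text
clock: 12.7
eef_pos: [580.2, -206.3, 140.3]
tool_rot: [0.569, 0.818, -0.042, -0.068]
wrist_force: [-1.4, -1.6, 7.5]
grip_width: 13.1
finger_force: 60.9
```

Request:
{"method": "drive_tool", "body": {
  "steps": [
    [[0, 0, 0, 0, 0, 0.25, 1], [0, 0, 0, 0, 0, 0.5, 1], [0, 0, 0, 0, 0, 0.75, 1], [0, 0, 0, 0, 0, 1, 1], [0, 0, 0, 0, 0, 1, 1]]
  ]
}}

```text
clock: 13.2
eef_pos: [579.9, -206.3, 140.3]
tool_rot: [0.754, 0.652, -0.058, -0.056]
wrist_force: [-2.1, -2.2, 8.4]
grip_width: 13.2
finger_force: 60.9
```

```bash
python3 - <<'E'
from h import *
s=manip.sense();print(s["clock"],s["eef_pos"],s["joint_positions"].round(3),s["wrist_force"],s["torque"],s["grip_width"])
print([rel(*scr(-.16,q,o,1)).tolist() for o in(41,) for q in (1.65,2.15)])
E
```

```text
13.2 [ 579.85927823 -206.34771037  140.28687441] [ 0.469  0.667 -0.332  1.494  0.242  1.182 -0.069] [-2.13627859 -2.2429369   8.35360238] [-0.51677253  0.86520189  0.0548809 ] 13.248247463909514
[[-0.0009, 0.001, -0.0004, -0.0012, 0.0025, 0.0012], [-0.0009, 0.001, -0.0004, -0.0005, 0.0028, 1.0012]]
```

Smooth so far, with 1.5 rad done. I'll keep turning towards the stop.

Request:
{"method": "drive_tool", "body": {
  "steps": [
    [[0, 0, 0, 0, 0, 0.25, 1], [0, 0, 0, 0, 0, 0.5, 1], [0, 0, 0, 0, 0, 0.75, 1], [0, 0, 0, 0, 0, 1, 1], [0, 0, 0, 0, 0, 1, 1]]
  ]
}}

```text
clock: 13.7
eef_pos: [579.6, -206.2, 140.4]
tool_rot: [0.892, 0.445, -0.07, -0.04]
wrist_force: [-3.1, -1.9, 8.8]
grip_width: 13.2
finger_force: 61.0
```

Request:
{"method": "drive_tool", "body": {
  "steps": [
    [[0, 0, 0, 0, 0, 0.15, 1], [0, 0, 0, 0, 0, 0.3, 1], [0, 0, 0, 0, 0, 0.45, 1], [0, 0, 0, 0, 0, 0.45, 1]]
  ]
}}

```text
clock: 14.1
eef_pos: [579.5, -206.2, 140.4]
tool_rot: [0.936, 0.343, -0.074, -0.032]
wrist_force: [-2.1, -1.7, 10.2]
grip_width: 13.0
finger_force: 61.0
```

```bash
python3 - <<'E'
from h import *
s=manip.sense();print(s["clock"],s["eef_pos"],s["joint_positions"].round(3),s["wrist_force"],s["torque"],s["grip_width"])
print([rel(*scr(-.16,q,o,1)).tolist() for o in(41,) for q in (2.5,)])
E
```

```text
14.1 [ 579.51057973 -206.16418165  140.37460268] [ 0.356  0.653 -0.132  1.496  0.119  1.159 -0.68 ] [-2.0834253  -1.68884903 10.17575404] [-0.36412001  1.16632497  0.03613495] 12.985356417506175
[[0.0001, 0.0018, -0.0003, -0.0007, 0.0032, 0.2549]]
```

Request:
{"method": "drive_tool", "body": {
  "steps": [
    [[0, 0, 0, 0, 0, 0.1, 1], [0, 0, 0, 0, 0, 0.2, 1], [0, 0, 0, 0, 0, 0.2, 1]]
  ]
}}

```text
clock: 14.4
eef_pos: [579.5, -206.1, 140.4]
tool_rot: [0.952, 0.296, -0.075, -0.029]
wrist_force: [-4.6, -1.2, 10.2]
grip_width: 12.9
finger_force: 61.1
```

```bash
python3 -c "
from h import *
s=manip.sense();print(s['torque'],s['wrist_force'],s['grip_width'],rel(*scr(-.16,2.5,41,1)).tolist())"
```

```text
[-1.92352095e-01  1.25412882e+00  1.13887286e-03] [-4.55731776 -1.23066667 10.23544194] 12.856771307755691 [0.0003, 0.0018, -0.0004, -0.001, 0.0031, 0.0565]
```

Request:
{"method": "drive_tool", "body": {
  "steps": [
    [[0, 0, 0, 0, 0, 0.1, 1], [0, 0, 0, 0, 0, 0.2, 1], [0, 0, 0, 0, 0, 0.2, 1]]
  ]
}}

```text
clock: 14.7
eef_pos: [579.5, -206.1, 140.4]
tool_rot: [0.965, 0.25, -0.077, -0.025]
wrist_force: [-3.9, -2.7, 9.2]
grip_width: 13.0
finger_force: 74.5
```

```bash
python3 -c "
from h import *
s=manip.sense();print(s['torque'],s['wrist_force'],s['grip_width'],rel(*scr(-.16,2.5,41,1)).tolist())"
```

```text
[-0.290732    1.14073434  1.37788403] [-3.90196911 -2.65840438  9.21062582] 13.015150599036044 [0.0004, 0.0018, -0.0003, 0.0005, 0.0039, -0.1377]
```

Request:
{"method": "drive_tool", "body": {
  "steps": [
    [[0, 0, 0, 0, 0, 0.1, 1], [0, 0, 0, 0, 0, 0.2, 1], [0, 0, 0, 0, 0, 0.2, 1]]
  ]
}}

```text
clock: 15.0
eef_pos: [579.6, -206.0, 140.5]
tool_rot: [0.976, 0.203, -0.078, -0.021]
wrist_force: [-4.3, -3.0, 10.7]
grip_width: 12.7
finger_force: 118.7
```

```bash
python3 -c "
from h import *
s=manip.sense();print(s['torque'],s['wrist_force'],s['grip_width'],rel(*scr(-.16,2.5,41,1)).tolist())"
```

```text
[-0.24337882  1.24733782  3.08764687] [-4.32012826 -2.98821618 10.65429233] 12.713595341696802 [0.0005, 0.0018, -0.0002, 0.0023, 0.0051, -0.3304]
```

Request:
{"method": "drive_tool", "body": {
  "steps": [
    [[0, 0, 0, 0, 0, -0.1, -0.2], [0, 0, 0, 0, 0, -0.1, -0.2], [0, 0, 0, 0, 0, -0.1, -0.2], [0, 0, 0, 0, 0, -0.1, -0.2], [0, 0, -0.06, 0, 0, -0.1, -0.2], [0, 0, -0.12, 0, 0, -0.1, -0.2], [0, 0, -0.18, 0, 0, -0.1, -0.2], [0, 0, -0.2, 0, 0, -0.1, -0.2]]
  ]
}}

```text
clock: 15.8
eef_pos: [607.7, -207.7, 302.8]
tool_rot: [0.972, 0.223, -0.073, -0.021]
wrist_force: [-0.1, 0.3, -0.3]
grip_width: 51.5
finger_force: 0.0
```

```bash
python3 - <<'E'
from h import *
s=manip.sense();print(s["clock"],s["eef_pos"],s["joint_positions"].round(3))
down=lambda yaw:R.from_euler("z",yaw)*R.from_euler("x",np.pi)
print(rel([400,150,330],down(-.17)))
E
```

```text
15.8 [ 607.65422656 -207.67136055  302.82434165] [ 0.304  0.584 -0.061  1.166  0.063  1.543 -0.875]
[-0.0399 -0.5165  0.0099 -0.0619  0.3038  1.2411]
```

Torque rose to 3 N m at the expected angle, so the screw is home. I'll move clear and check that while re-locating the scoop.

Request:
{"method": "drive_tool", "body": {
  "steps": [
    [[-0.04, -0.5165, 0.01, -0.05, 0.26, 0.98, -0.2], [-0.04, -0.5165, 0.01, -0.05, 0.26, 0.98, -0.2], [-0.04, -0.5165, 0.01, -0.05, 0.26, 0.98, -0.2], [-0.04, -0.5165, 0.01, -0.05, 0.26, 0.98, -0.2], [-0.04, -0.5165, 0.01, -0.05, 0.26, 0.98, -0.2], [-0.04, -0.5165, 0.01, -0.05, 0.26, 0.98, -0.2], [-0.04, -0.5165, 0.01, -0.05, 0.26, 0.98, -0.2], [-0.04, -0.5165, 0.01, -0.05, 0.26, 0.98, -0.2], [-0.04, -0.5165, 0.01, -0.05, 0.26, 0.98, -0.2], [-0.04, -0.5165, 0.01, -0.05, 0.26, 0.98, -0.2], [-0.04, -0.5165, 0.01, -0.05, 0.26, 0.98, -0.2]]
  ]
}}

```text
clock: 16.9
eef_pos: [398.5, 149.6, 326.9]
tool_rot: [1.0, -0.02, -0.014, -0.006]
wrist_force: [1.2, -0.7, 0.7]
grip_width: 51.3
finger_force: 0.0
```

```bash
cat >> h.py <<'E'
def sc2tcp(pos,yaw,pitch=0.):
    "TCP pose for a scoop origin pos, yaw, pitch (positive = lip down)"
    S=R.from_euler("z",yaw)*R.from_euler("y",pitch)
    return np.asarray(pos)+S.apply([-49,0,103.3]), S*R.from_euler("x",np.pi)
def lip2tcp(lip,yaw,pitch=0.):
    S=R.from_euler("z",yaw)*R.from_euler("y",pitch)
    return sc2tcp(np.asarray(lip)-S.apply([45,0,2]),yaw,pitch)
E
python3 - <<'E'
from h import *
s=manip.sense();print(s["clock"],s["eef_pos"],s["joint_positions"].round(3))
t=np.mean([viewer.snapshot("top") for _ in range(3)],0);d=np.mean([viewer.snapshot("side") for _ in range(3)],0)
np.savez("avg2.npz",t=t,s=d)
a=np.hstack([crop(np.uint8(t),385,175,55,45,7.2)[:320,:396],crop(np.uint8(d),310,115,55,45,7.2)[:320,:396]])
b=crop(np.uint8(t),150,165,175,62,4.52)[:,:792]
b=np.hstack([crop(np.uint8(t),150,175,90,90,3.1)[:279],crop(np.uint8(d),285,310,120,64,4.3)[:275]][:1]+[cv2.resize(d[305:385,280:400].astype(np.uint8),(513,279),interpolation=cv2.INTER_CUBIC)])
cv2.imwrite("pics/i.png",np.vstack([a[:, :792],b[:,:792]]))
E
sed -e 's/avg0/avg2/' -e 's/for a0 in (.35,.5)/for a0 in (-.17,)/' -e 's/,\.1,th0/,2.5,th0/' fit.py > fit2.py; python3 fit2.py
```

```text
16.9 [398.48439035 149.63276479 326.85896346] [-0.283  0.13  -0.133  1.792 -0.006  1.242 -2.023]
[ 0.398 -0.121 -0.014 -0.169  2.552 -0.151  0.    -0.207  0.186  0.   ] 98.23
[ 0.509  0.213  0.011 -0.184  2.645 -0.139  0.    -0.247  0.247  0.   ] 95.61
[ 0.421 -0.041 -0.117 -0.181  2.644 -0.131 -0.    -0.309  0.146  0.   ] 96.71
flat res [-0.08  0.04 -0.11  0.03 -0.2   0.28  0.1 ]
```

View pics/i.png

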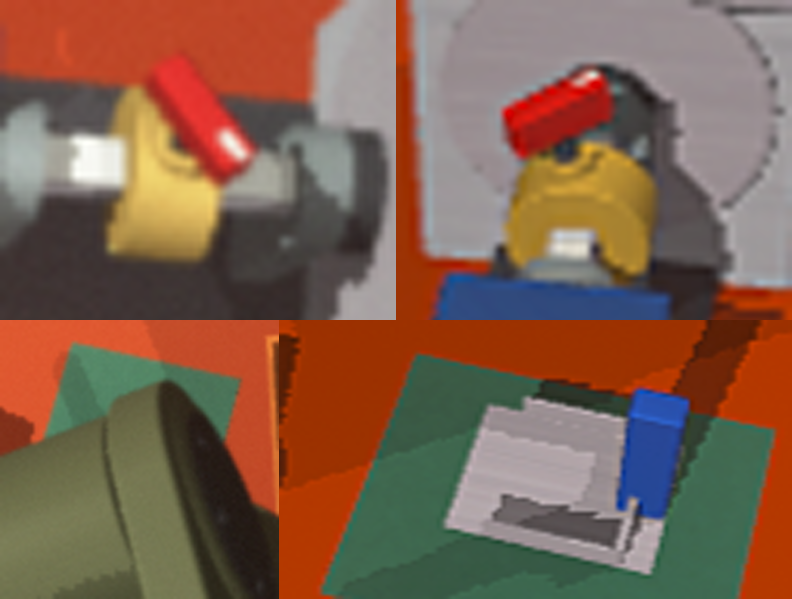

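Screw is home and stands over the flat: bar at (200,115) in the top crop, fitted lean −0.175 and flat −0.14. The scoop is still on the pad with its handle at (655,450) in the side crop. Now I'll grasp the scoop.

```bash
python3 - <<'E'
from h import *
# check scoop by side view handle-top: project
p=np.array([514.5,361.5,0]); S=R.from_euler("z",-.17)
for q in((-49,0,150),(45,41,2),(45,-41,2),(-62,41,2)): print(q,proj("side",p+S.apply(q)).round(1))
P,Q=sc2tcp(p,-.17); print(rel(P+[0,0,100],Q),rel(P,Q))
E
```

```text
(-49, 0, 150) [368.1 328.8]
(45, 41, 2) [318.  364.5]
(45, -41, 2) [327.6 329.1]
(-62, 41, 2) [366.4 377. ]
[ 0.0775 -0.277   0.1552 -0.0197  0.0606  0.2568] [ 0.0812 -0.2755  0.2801 -0.0197  0.0606  0.2568]
```

Request:
{"method": "drive_tool", "body": {
  "steps": [
    [[0.0775, -0.277, 0.1552, -0.02, 0.06, 0.257, -0.3], [0.0775, -0.277, 0.1552, -0.02, 0.06, 0.257, -0.3], [0.0775, -0.277, 0.1552, -0.02, 0.06, 0.257, -0.3], [0.0775, -0.277, 0.1552, -0.02, 0.06, 0.257, -0.3], [0.0775, -0.277, 0.1552, -0.02, 0.06, 0.257, -0.3], [0.0775, -0.277, 0.1552, -0.02, 0.06, 0.257, -0.3], [0.0775, -0.277, 0.1552, -0.02, 0.06, 0.257, -0.3], [0.0775, -0.277, 0.1552, -0.02, 0.06, 0.257, -0.3], [0.079, -0.276, 0.2, -0.02, 0.06, 0.257, -0.3], [0.08, -0.276, 0.24, -0.02, 0.06, 0.257, -0.3], [0.0812, -0.2755, 0.28, -0.02, 0.06, 0.257, -0.3], [0.0812, -0.2755, 0.28, -0.02, 0.06, 0.257, -0.3], [0.0812, -0.2755, 0.28, -0.02, 0.06, 0.257, -0.3]]
  ]
}}

```text
clock: 18.5
eef_pos: [466.2, 369.7, 105.2]
tool_rot: [0.996, -0.085, 0.0, -0.0]
wrist_force: [0.9, 0.1, 0.2]
grip_width: 55.7
finger_force: 0.0
```

```bash
python3 - <<'E'
from h import *
s=manip.sense();print(s["clock"],s["eef_pos"],s["joint_positions"].round(3),s["wrist_force"],s["grip_width"])
P,Q=sc2tcp([514.5,361.5,0],-.17); print(rel(P,Q))
E
```

```text
18.5 [466.21772022 369.72200992 105.22290312] [-0.6    0.584 -0.177  1.747  0.134  0.822 -2.58 ] [0.87427264 0.07488449 0.15318551] 55.654334083035494
[-0.     -0.0001  0.0024 -0.0005 -0.002   0.0002]
```

Request:
{"method": "drive_tool", "body": {
  "steps": [
    [[0, 0, 0.002, 0, 0, 0, 1], [0, 0, 0.002, 0, 0, 0, 1], [0, 0, 0.002, 0, 0, 0, 1], [0, 0, 0.002, 0, 0, 0, 1], [0, 0, 0.002, 0, 0, 0, 1], [0, 0, 0.002, 0, 0, 0, 1], [0, 0, -0.02, 0, 0, 0, 1], [0, 0, -0.06, 0, 0, 0, 1], [0, 0, -0.12, 0, 0, 0, 1], [0, 0, -0.18, 0, 0, 0, 1], [0, 0, -0.18, 0, 0, 0, 1]]
  ]
}}

```text
clock: 19.6
eef_pos: [467.6, 373.2, 255.1]
tool_rot: [0.996, -0.084, 0.004, -0.004]
wrist_force: [0.5, 1.2, -1.8]
grip_width: 17.0
finger_force: 61.4
```

Request:
{"method": "drive_tool", "body": {
  "steps": [
    [[0, 0, 0, 0, 0, -0.25, 1], [0, 0, 0, 0, 0, -0.5, 1], [0, 0, 0, 0, 0, -0.75, 1], [0, 0, 0, 0, 0, -1, 1], [0, 0, 0, 0, 0, -1, 1]]
  ]
}}

```text
clock: 20.1
eef_pos: [465.3, 370.6, 247.4]
tool_rot: [0.986, 0.166, -0.0, -0.0]
wrist_force: [-0.6, 0.8, -1.2]
grip_width: 17.1
finger_force: 61.2
```

```bash
python3 - <<'E'
from h import *
s=manip.sense();print(s["clock"],s["eef_pos"],s["joint_positions"].round(3),s["wrist_force"],s["grip_width"],s["tool_rot"].round(3))
# target: +y lane, heel near +x end
def lanelip(lx,ly,z): return fr(TR,(lx,ly,z))
P,Q=lip2tcp(lanelip(24,47.5,7),TR[2]+np.pi); print(P,Q.as_quat())
cv2.imwrite("pics/j.png",crop(viewer.snapshot("side"),250,180,190,140,4))
E
```

```text
20.1 [465.26606165 370.57412707 247.39187763] [-0.507  0.454 -0.323  1.557  0.152  1.156 -2.098] [-0.6333525   0.81767016 -1.22204021] 17.07428860272041 [ 0.986  0.166 -0.    -0.   ]
[612.52384025 194.64065804 108.3       ] [-6.11118972e-02  9.98130921e-01  6.11178919e-17 -3.74202446e-18]
```

View pics/j.png

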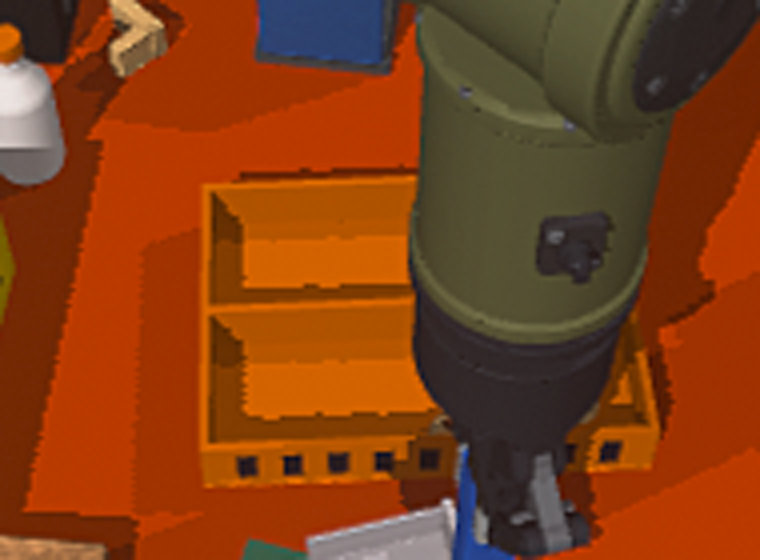

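Scoop held level (pan at (380,530) in this crop). I'll rotate its mouth towards the robot.

Request:
{"method": "drive_tool", "body": {
  "steps": [
    [[0, 0, 0, 0, 0, -0.25, 1], [0, 0, 0, 0, 0, -0.5, 1], [0, 0, 0, 0, 0, -0.75, 1], [0, 0, 0, 0, 0, -1, 1], [0, 0, 0, 0, 0, -1, 1]]
  ]
}}

```text
clock: 20.65
eef_pos: [465.4, 370.7, 247.5]
tool_rot: [0.915, 0.403, -0.0, -0.0]
wrist_force: [-0.0, -0.3, -1.8]
grip_width: 17.4
finger_force: 61.2
```

Request:
{"method": "drive_tool", "body": {
  "steps": [
    [[0, 0, 0, 0, 0, -0.25, 1], [0, 0, 0, 0, 0, -0.5, 1], [0, 0, 0, 0, 0, -0.75, 1], [0, 0, 0, 0, 0, -1, 1], [0, 0, 0, 0, 0, -1, 1]]
  ]
}}

```text
clock: 21.15
eef_pos: [465.4, 370.7, 247.5]
tool_rot: [0.787, 0.616, -0.0, -0.0]
wrist_force: [-0.8, -0.3, -0.9]
grip_width: 17.1
finger_force: 61.2
```

Request:
{"method": "drive_tool", "body": {
  "steps": [
    [[0, 0, 0, 0, 0, -0.25, 1], [0, 0, 0, 0, 0, -0.5, 1], [0, 0, 0, 0, 0, -0.75, 1], [0, 0, 0, 0, 0, -1, 1], [0, 0, 0, 0, 0, -1, 1]]
  ]
}}

```text
clock: 21.65
eef_pos: [465.4, 370.7, 247.5]
tool_rot: [0.611, 0.792, -0.0, -0.0]
wrist_force: [0.2, 0.2, -1.2]
grip_width: 17.3
finger_force: 61.2
```

Request:
{"method": "drive_tool", "body": {
  "steps": [
    [[0, 0, 0, 0, 0, -0.25, 1], [0, 0, 0, 0, 0, -0.5, 1], [0, 0, 0, 0, 0, -0.75, 1], [0, 0, 0, 0, 0, -1, 1], [0, 0, 0, 0, 0, -1, 1]]
  ]
}}

```text
clock: 22.15
eef_pos: [465.4, 370.7, 247.5]
tool_rot: [0.397, 0.918, -0.0, -0.0]
wrist_force: [0.0, 0.0, -0.6]
grip_width: 17.6
finger_force: 61.3
```

Request:
{"method": "drive_tool", "body": {
  "steps": [
    [[0, 0, 0, 0, 0, -0.25, 1], [0, 0, 0, 0, 0, -0.5, 1], [0, 0, 0, 0, 0, -0.75, 1], [0, 0, 0, 0, 0, -1, 1], [0, 0, 0, 0, 0, -1, 1]]
  ]
}}

```text
clock: 22.65
eef_pos: [465.5, 370.7, 247.4]
tool_rot: [0.157, 0.988, -0.0, -0.0]
wrist_force: [-0.0, -0.5, -1.4]
grip_width: 17.4
finger_force: 61.3
```

```bash
python3 - <<'E'
from h import *
s=manip.sense();print(s["clock"],s["eef_pos"],s["joint_positions"].round(3),s["wrist_force"],s["grip_width"])
P,Q=lip2tcp(fr(TR,(24,47.5,7)),TR[2]+np.pi); print(P,rel(P+[0,0,120],Q))
E
```

```text
22.65 [465.45794232 370.69524994 247.42621389] [-0.146  0.581 -0.971  1.551  0.493  1.273  0.068] [-0.03560943 -0.50908418 -1.43849229] 17.382005776842657
[612.52384025 194.64065804 108.3       ] [-2.431e-01 -1.520e-01  2.380e-02 -3.000e-04 -9.000e-04 -8.766e-01]
```

Request:
{"method": "drive_tool", "body": {
  "steps": [
    [[-0.05, -0.03, 0.02, 0, 0, -0.2, 1], [-0.1, -0.06, 0.0238, 0, 0, -0.4, 1], [-0.15, -0.09, 0.0238, 0, 0, -0.6, 1], [-0.2, -0.12, 0.0238, 0, 0, -0.8766, 1], [-0.2431, -0.152, 0.0238, 0, 0, -0.8766, 1], [-0.2431, -0.152, 0.0238, 0, 0, -0.8766, 1], [-0.2431, -0.152, 0.0238, 0, 0, -0.8766, 1], [-0.2431, -0.152, 0.0238, 0, 0, -0.8766, 1], [-0.2431, -0.152, 0.0238, 0, 0, -0.8766, 1]]
  ]
}}

```text
clock: 23.55
eef_pos: [612.6, 197.4, 229.1]
tool_rot: [-0.064, 0.998, 0.0, 0.0]
wrist_force: [0.2, 0.1, -0.2]
grip_width: 16.9
finger_force: 61.3
```

```bash
python3 - <<'E'
from h import *
s=manip.sense();print(s["clock"],s["eef_pos"],s["joint_positions"].round(3),s["wrist_force"],s["grip_width"])
P,Q=lip2tcp(fr(TR,(24,47.5,7)),TR[2]+np.pi); print(rel(P+[0,0,120],Q),rel(P+[0,0,35],Q),rel(P,Q))
t=viewer.snapshot("top");d=viewer.snapshot("side")
# overlay expected outlines: tray rim inner & scoop at current TCP
q=R.from_quat(s["tool_rot"])*R.from_euler("x",np.pi); o=s["eef_pos"]-q.apply([-49,0,103.3])
for n,im in(("top",t),("side",d)):
  for pts in([(-62,41,2),(45,41,2),(45,-41,2),(-62,-41,2)],):
    cv2.polylines(im,[np.int32(np.round(proj(n,np.array([o+q.apply(p) for p in pts]))*16))],True,(255,255,0),1,shift=4)
  for pts in([(130,92.5,45),(-130,92.5,45),(-130,2.5,45),(130,2.5,45)],[(130,92.5,5),(-130,92.5,5),(-130,2.5,5),(130,2.5,5)]):
    cv2.polylines(im,[np.int32(np.round(proj(n,np.array([fr(TR,p) for p in pts]))*16))],True,(0,255,0),1,shift=4)
cv2.imwrite("pics/k.png",np.vstack([crop(t,215,165,130,70,6)[:,:780],crop(d,290,200,130,30*2//2+4,6)[:,:780]])[:600])
cv2.imwrite("pics/k.png",np.hstack([crop(t,215,165,110,115,3.6),crop(d,280,190,110,115,3.6)]))
E
```

```text
23.55 [612.63263891 197.42340223 229.10256977] [ 0.206  0.713 -1.073  1.444  0.63   1.354  0.803] [ 0.24950529  0.05238895 -0.22659256] 16.93429205743304
[ 0.0006 -0.0034  0.001   0.0007  0.0009  0.0126] [ 0.0006 -0.0035  0.1073  0.0007  0.0009  0.0126] [ 0.0007 -0.0035  0.151   0.0007  0.0009  0.0126]
```

View pics/k.png

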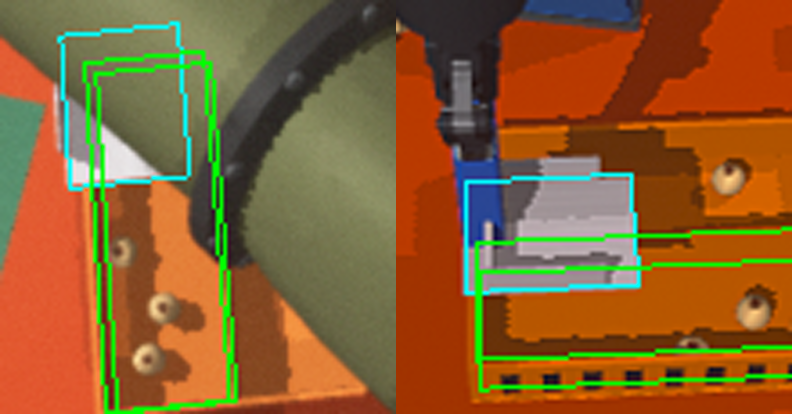

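Request:
{"method": "drive_tool", "body": {
  "steps": [
    [[0.0006, -0.0034, 0.03, 0.0007, 0.0009, 0.0126, 1], [0.0006, -0.0035, 0.07, 0.0007, 0.0009, 0.0126, 1], [0.0006, -0.0035, 0.1, 0.0007, 0.0009, 0.0126, 1], [0.0006, -0.0035, 0.12, 0.0007, 0.0009, 0.0126, 1], [0.0006, -0.0035, 0.135, 0.0007, 0.0009, 0.0126, 1], [0.0006, -0.0035, 0.145, 0.0007, 0.0009, 0.0126, 1], [0.0006, -0.0035, 0.147, 0.0007, 0.0009, 0.0126, 1], [0.0006, -0.0035, 0.147, 0.0007, 0.0009, 0.0126, 1]]
  ]
}}

```text
clock: 24.45
eef_pos: [622.5, 195.1, 125.3]
tool_rot: [-0.059, 0.998, 0.001, 0.013]
wrist_force: [0.5, -13.9, 74.6]
grip_width: 17.1
finger_force: 67.9
```

```bash
python3 - <<'E'
from h import *
s=manip.sense();print(s["clock"],s["eef_pos"],s["wrist_force"],s["torque"],s["grip_width"])
P,Q=lip2tcp(fr(TR,(24,47.5,7)),TR[2]+np.pi); print(rel(P,Q))
for lx in(0,-60,-110,-128):print(lx,rel(lip2tcp(fr(TR,(lx,47.5,7)),TR[2]+np.pi)[0],Q))
E
```

```text
24.45 [622.52457    195.14726818 125.32929248] [  0.47738595 -13.85283528  74.64231457] [-3.53106889 -0.61965577 -0.2347759 ] 17.110623092029783
[ 0.013   0.0008  0.021   0.0004  0.0515 -0.0103]
0 [ 0.043   0.0007  0.0202  0.0004  0.0515 -0.0103]
-60 [ 0.118   0.0003  0.0183  0.0004  0.0515 -0.0103]
-110 [ 0.1805 -0.      0.0166  0.0004  0.0515 -0.0103]
-128 [ 2.03e-01 -2.00e-04  1.61e-02  4.00e-04  5.15e-02 -1.03e-02]
```

Request:
{"method": "drive_tool", "body": {
  "steps": [
    [[0, 0, -0.02, 0, 0, 0, 1], [0, 0, -0.06, 0, 0, 0, 1], [0, 0, -0.1, 0, 0, 0, 1], [0, 0, -0.12, 0, 0, 0, 1], [0, 0, -0.12, 0, 0, 0, 1]]
  ]
}}

```text
clock: 24.95
eef_pos: [614.0, 194.3, 209.3]
tool_rot: [-0.061, 0.998, 0.0, 0.002]
wrist_force: [-0.8, 0.9, -1.3]
grip_width: 17.5
finger_force: 57.6
```

```bash
python3 - <<'E'
from h import *
s=manip.sense();print(s["clock"],s["eef_pos"],s["tool_rot"],s["wrist_force"],s["torque"],s["grip_width"])
t=viewer.snapshot("top");d=viewer.snapshot("side")
q=R.from_quat(s["tool_rot"])*R.from_euler("x",np.pi); o=s["eef_pos"]-q.apply([-49,0,103.3])
for n,im in(("top",t),("side",d)):
  for pts in([(-62,41,2),(45,41,2),(45,-41,2),(-62,-41,2)],[(-45,41,32),(-45,-41,32)],[(-62,9,150),(-36,9,150),(-36,-9,150),(-62,-9,150)]):
    cv2.polylines(im,[np.int32(np.round(proj(n,np.array([o+q.apply(p) for p in pts]))*16))],True,(255,255,0),1,shift=4)
cv2.imwrite("pics/l.png",np.hstack([crop(t,215,155,80,80,4.9),crop(d,285,190,80,80,4.9)]))
E
```

```text
24.95 [614.03251338 194.25155367 209.26783043] [-6.11341080e-02  9.98128028e-01  4.87971497e-04  1.67972842e-03] [-0.80014099  0.91792554 -1.32463332] [-0.04582763 -0.03032546  0.01313389] 17.462366018031357
```

View pics/l.png

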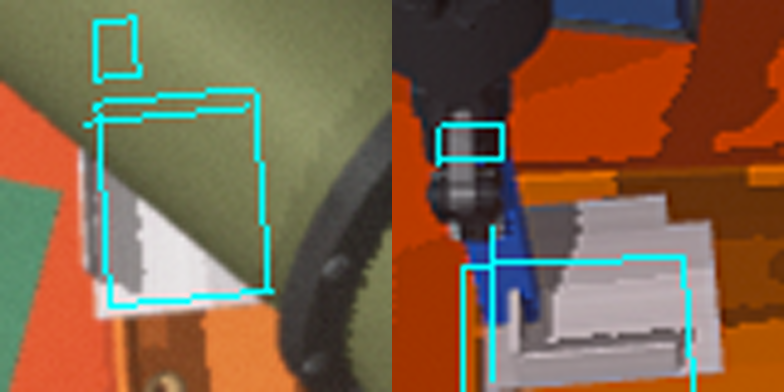

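Pressing the heel on the end wall pitched the scoop in the grip: the handle leans from (455,140) to (515,320) and the lip sits high at (720,370). I'll fit this tilt and then settle the scoop flat in the clear half of the lane.

```bash
cat >> h.py <<'E'
def held(slip,eef,rot):
    "scoop pose (origin, rotation) for pitch (lip down +) and shifts x,z of the handle in the grip"
    p,dx,dz=slip; q=rot*R.from_euler("x",np.pi); S=q*R.from_euler("y",p); g=eef+q.apply([0,0,18.7])
    return g+S.apply([dx,0,dz])-S.apply([-49,0,122]),S
E
python3 - <<'E'
from h import *
s=manip.sense();q=R.from_quat(s["tool_rot"])
obs=[("side",(45,-41,2),(352.0,265.5)),("side",(45,41,2),(349.9,234.9)),("side",(-62,-41,0),(305.,268.8)),("top",(45,-41,2),(235,219.5))]
def f(v):
    o,S=held(v,s["eef_pos"],q); return np.hstack([(proj(n,o+S.apply(p))-u) for n,p,u in obs]+[np.array(v[1:])/5])
r=least_squares(f,[-.1,0,0]);print(r.x,r.fun.round(1))
for n,c in(("bead",(479,209.8)),("b",(437.4,174.5)),("b",(399.8,184.5)),("b",(456.8,65.2))):
    d=np.array(c)-TR[:2]; print(n,np.cos(TR[2])*d[0]+np.sin(TR[2])*d[1],-np.sin(TR[2])*d[0]+np.cos(TR[2])*d[1])
E
```

```text
[-0.13110865 -1.68397524 15.60979256] [ 0.1 -0.1 -0.4  0.  -0.6  2.3  0.5  1.4 -0.3  3.1]
bead -12.677137689425772 78.83539928232331
b -58.27284944841203 48.874073056813124
b -94.3720492322029 63.386404880815476
b -52.3518460017875 -61.976239158286475
```

```bash
cat >> h.py <<'E'
def tcp_held(slip,lip,yaw,pitch=0.):
    "TCP pose that puts the held scoop's lip at lip with yaw, pitch (lip down +)"
    p,dx,dz=slip; S=R.from_euler("z",yaw)*R.from_euler("y",pitch); o=np.asarray(lip)-S.apply([45,0,2])
    q=S*R.from_euler("y",-p); return o+S.apply([-49-dx,0,122-dz])-q.apply([0,0,18.7]), q*R.from_euler("x",np.pi)
E
python3 - <<'E'
from h import *
sl=(-.131,-1.7,15.6)
for z in(80,8): print(z,rel(*tcp_held(sl,fr(TR,(14,47.5,z)),TR[2]+np.pi)).tolist(), tcp_held(sl,fr(TR,(14,47.5,z)),TR[2]+np.pi)[0])
E
```

```text
80 [0.012, 0.0026, 0.05, -0.0023, -0.2645, 0.0] [603.33568552 193.51131044 165.86022602]
8 [0.0119, 0.0027, 0.14, -0.0023, -0.2645, 0.0] [603.33568552 193.51131044  93.86022602]
```

Request:
{"method": "drive_tool", "body": {
  "steps": [
    [[0.012, 0.0026, 0.03, -0.0023, -0.2645, 0, 1], [0.012, 0.0026, 0.05, -0.0023, -0.2645, 0, 1], [0.012, 0.0026, 0.05, -0.0023, -0.2645, 0, 1], [0.012, 0.0026, 0.08, -0.0023, -0.2645, 0, 1], [0.012, 0.0026, 0.1, -0.0023, -0.2645, 0, 1], [0.012, 0.0027, 0.115, -0.0023, -0.2645, 0, 1], [0.012, 0.0027, 0.125, -0.0023, -0.2645, 0, 1], [0.012, 0.0027, 0.13, -0.0023, -0.2645, 0, 1], [0.012, 0.0027, 0.132, -0.0023, -0.2645, 0, 1]]
  ]
}}

```text
clock: 25.95
eef_pos: [603.8, 194.0, 101.3]
tool_rot: [-0.061, 0.996, 0.005, 0.066]
wrist_force: [-0.3, -0.4, -1.2]
grip_width: 17.7
finger_force: 57.7
```

```bash
python3 - <<'E'
from h import *
s=manip.sense();print(s["clock"],s["eef_pos"],s["wrist_force"],s["torque"],s["grip_width"])
sl=(-.131,-1.7,15.6)
print(rel(*tcp_held(sl,fr(TR,(14,47.5,8)),TR[2]+np.pi)).tolist())
E
```

```text
25.95 [603.82938745 194.02915602 101.28651176] [-0.31953263 -0.4161259  -1.23261944] [-0.0283777   0.16670257 -0.00765955] 17.6801508298241
[0.0019, -0.0006, 0.0091, 0.0022, 0.0016, -0.0003]
```

Request:
{"method": "drive_tool", "body": {
  "steps": [
    [[0.0015, -0.0006, 0.004, 0, 0, 0, 1], [0.0019, -0.0006, 0.007, 0, 0, 0, 1], [0.0019, -0.0006, 0.01, 0, 0, 0, 1], [0.0019, -0.0006, 0.01, 0, 0, 0, 1]]
  ]
}}

```text
clock: 26.35
eef_pos: [603.3, 193.2, 93.2]
tool_rot: [-0.061, 0.996, 0.004, 0.066]
wrist_force: [-0.1, -0.1, -1.5]
grip_width: 17.5
finger_force: 57.7
```

```bash
python3 - <<'E'
from h import *
s=manip.sense();print(s["clock"],s["eef_pos"],s["wrist_force"],s["torque"],s["grip_width"])
P,Q=lip2tcp(fr(TR,(14,47.5,7)),TR[2]+np.pi);print(rel(P,Q).tolist())
E
```

```text
26.35 [603.28242375 193.15959192  93.16533706] [-0.12038909 -0.14918238 -1.47915484] [0.03400235 0.15645241 0.01841465] 17.477450726609046
[-0.0017, 0.0004, -0.0189, 0.0013, 0.2636, -0.0002]
```

Request:
{"method": "drive_tool", "body": {
  "steps": [
    [[0, 0, 0.002, 0, 0, 0, 1], [0, 0, 0.002, 0, 0, 0, 0.3], [0, 0, 0.002, 0, 0, 0, 0.2], [0, 0, 0.002, 0, 0, 0, 0.1], [0, 0, 0.002, 0, 0, 0, 0.1], [0, 0, 0.002, 0, 0, 0, 0.1], [-0.001, 0.0004, -0.01, 0, 0.13, 0, 0.1], [-0.0017, 0.0004, -0.0189, 0.001, 0.2636, 0, 0.1], [-0.0017, 0.0004, -0.0189, 0.001, 0.2636, 0, 0.1], [-0.0017, 0.0004, -0.0189, 0.001, 0.2636, 0, 0.1], [-0.0017, 0.0004, -0.0189, 0.001, 0.2636, 0, 0.1]]
  ]
}}

```text
clock: 27.45
eef_pos: [601.9, 193.4, 107.9]
tool_rot: [-0.061, 0.998, -0.0, 0.0]
wrist_force: [-0.6, 0.0, -0.3]
grip_width: 38.5
finger_force: 0.0
```

```bash
python3 - <<'E'
from h import *
s=manip.sense();print(s["clock"],s["eef_pos"],s["wrist_force"],s["torque"],s["grip_width"])
P,Q=lip2tcp(fr(TR,(14,47.5,7)),TR[2]+np.pi);print(rel(P,Q).tolist())
d=viewer.snapshot("side");t=viewer.snapshot("top")
S=Q*R.from_euler("x",np.pi); o=P-S.apply([-49,0,103.3])
for n,im in(("top",t),("side",d)):
  for pts in([(-62,41,2),(45,41,2),(45,-41,2),(-62,-41,2)],[(-45,41,32),(-45,-41,32)]):
    cv2.polylines(im,[np.int32(np.round(proj(n,np.array([o+S.apply(p) for p in pts]))*16))],True,(255,255,0),1,shift=4)
cv2.imwrite("pics/m.png",np.hstack([crop(t,215,155,100,120,4),crop(d,285,200,100,120,4)]))
E
```

```text
27.45 [601.94357352 193.44297691 107.94221447] [-0.61646576  0.00082977 -0.32308276] [-0.00507896 -0.01585981 -0.03011107] 38.47039246939233
[-0.0008, -0.0001, -0.0004, -0.0003, 0.0011, 0.0014]
```

View pics/m.png

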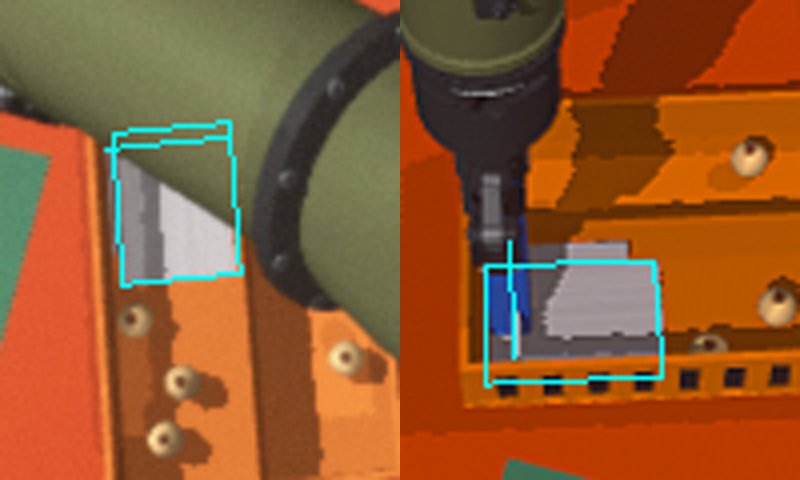

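Scoop flat in the lane, its lip at (180,280) in the top crop with beads ahead at (135,320), (180,382) and (163,440). I'll grip it and push.

Request:
{"method": "drive_tool", "body": {
  "steps": [
    [[-0.0008, 0, 0, 0, 0, 0, 1], [-0.0008, 0, 0, 0, 0, 0, 1], [-0.0008, 0, 0, 0, 0, 0, 1], [-0.0008, 0, 0, 0, 0, 0, 1], [-0.0008, 0, 0, 0, 0, 0, 1], [-0.0008, 0, 0, 0, 0, 0, 1], [0.01, 0, 0, 0, 0, 0, 1], [0.02, 0, 0, 0, 0, 0, 1], [0.03, 0, 0, 0, 0, 0, 1], [0.04, 0, 0, 0, 0, 0, 1], [0.05, 0, 0, 0, 0, 0, 1], [0.06, 0, 0, 0, 0, 0, 1], [0.07, 0, 0, 0, 0, 0, 1], [0.08, 0, 0, 0, 0, 0, 1], [0.09, 0, 0, 0, 0, 0, 1], [0.1, 0, 0, 0, 0, 0, 1], [0.11, 0, 0, 0, 0, 0, 1], [0.11, 0, 0, 0, 0, 0, 1]]
  ]
}}

```text
clock: 29.35
eef_pos: [513.8, 182.7, 108.5]
tool_rot: [-0.062, 0.998, -0.0, -0.0]
wrist_force: [-2.9, 0.8, 3.7]
grip_width: 17.5
finger_force: 59.0
```

```bash
python3 - <<'E'
from h import *
s=manip.sense();print(s["clock"],s["eef_pos"],s["wrist_force"],s["torque"],s["grip_width"],s["joint_positions"].round(2))
for lx in(-120,-128):print(rel(*lip2tcp(fr(TR,(lx,47.5,7)),TR[2]+np.pi)).tolist())
E
```

```text
29.35 [513.84487674 182.68116448 108.51667002] [-2.86026325  0.78227249  3.74589743] [0.03941403 0.70327734 0.01119956] 17.496648408274513 [ 0.24  0.7  -1.03  1.87  0.72  1.    0.58]
[0.0557, -0.0002, 0.0003, -0.0002, -0.0019, 0.0017]
[0.0657, -0.0002, 0.0003, -0.0002, -0.0019, 0.0017]
```

Request:
{"method": "drive_tool", "body": {
  "steps": [
    [[0.007, 0, 0, 0, 0, 0, 1], [0.014, 0, 0, 0, 0, 0, 1], [0.021, 0, 0, 0, 0, 0, 1], [0.028, 0, 0, 0, 0, 0, 1], [0.035, 0, 0, 0, 0, 0, 1], [0.042, 0, 0, 0, 0, 0, 1], [0.049, 0, 0, 0, 0, 0, 1], [0.056, 0, 0, 0, 0, 0, 1], [0.06, 0, 0, 0, 0, 0, 1], [0.064, 0, 0, 0, 0, 0, 1], [0.064, 0, 0, 0, 0, 0, 1]]
  ]
}}

```text
clock: 30.45
eef_pos: [464.5, 176.6, 108.6]
tool_rot: [-0.061, 0.998, 0.0, 0.0]
wrist_force: [2.0, 0.7, 1.3]
grip_width: 17.4
finger_force: 58.7
```

```bash
cat >> h.py <<'E'
def beads(n="top",win=None):
    "wooden beads: dark hole ringed by beige; returns beige blob centroids, area"
    im=np.mean([viewer.snapshot(n) for _ in range(2)],0); b,g,r=im[...,0],im[...,1],im[...,2]
    m=((r>130)&(g>.72*r)&(b>.45*r)&(b<.88*r)).astype(np.uint8)
    if win: k=np.zeros_like(m); x0,y0,x1,y1=win; k[y0:y1,x0:x1]=1; m*=k
    c=cv2.connectedComponentsWithStats(m); return [(int(a[4]),np.round(u,1).tolist()) for a,u in zip(c[2][1:],c[3][1:]) if a[4]>4]
E
python3 - <<'E'
from h import *
s=manip.sense();print(s["clock"],s["eef_pos"],s["wrist_force"],s["torque"],s["grip_width"],s["joint_positions"].round(2))
for lx in(-128,):print(rel(*lip2tcp(fr(TR,(lx,47.5,7)),TR[2]+np.pi)).tolist())
print("top",beads("top",(235,170,320,285)));print("side",beads("side",(295,215,415,305)))
for p in[(-118,20,17),(-118,47,17),(-118,75,17),(-110,47,19)]: print(proj("top",fr(TR,p)).round(),proj("side",fr(TR,p)).round())
E
```

```text
30.45 [464.46655034 176.59062517 108.57575534] [2.03839451 0.73163914 1.256339  ] [ 0.1670417  -0.54112894 -0.06510569] 17.417804775950074 [ 0.26  0.65 -1.05  1.99  0.71  0.93  0.52]
[0.0036, -0.0002, 0.0003, 0.0009, 0.0012, -0.0001]
top []
side [(119, [402.5, 274.4])]
[273. 272.] [401. 265.]
[263. 273.] [402. 274.]
[252. 274.] [404. 284.]
[263. 270.] [399. 274.]
```

```bash
python3 - <<'E'
from h import *
for p in(0,.06,.12,.18,.24,.3,.36,.42):
    print(rel(*lip2tcp(fr(TR,(-128,47.5,8+109*np.sin(p))),TR[2]+np.pi,-p)).tolist())
print(rel(*lip2tcp(fr(TR,(-128,47.5,230)),TR[2]+np.pi,-.42)).tolist())
E
```

```text
[0.0037, -0.0002, -0.001, 0.001, 0.0002, -0.0005]
[-0.0036, -0.0002, -0.0019, 0.001, 0.1202, -0.0004]
[-0.0106, -0.0002, -0.0023, 0.001, 0.2402, -0.0004]
[-0.017, -0.0002, -0.0023, 0.001, 0.3602, -0.0004]
[-0.023, -0.0002, -0.0018, 0.001, 0.4802, -0.0003]
[-0.0284, -0.0002, -0.0009, 0.0011, 0.6002, -0.0003]
[-0.0333, -0.0002, 0.0005, 0.0011, 0.7202, -0.0003]
[-0.0377, -0.0002, 0.0024, 0.0011, 0.8402, -0.0002]
[-0.0377, -0.0001, -0.2196, 0.0011, 0.8402, -0.0002]
```

Request:
{"method": "drive_tool", "body": {
  "steps": [
    [[0.0037, 0, -0.0005, 0, 0, 0, 1], [0.0037, 0, -0.0005, 0, 0, 0, 1], [-0.0036, 0, -0.002, 0, 0.12, 0, 1], [-0.0106, 0, -0.0023, 0, 0.24, 0, 1], [-0.017, 0, -0.0023, 0, 0.36, 0, 1], [-0.023, 0, -0.002, 0, 0.48, 0, 1], [-0.0284, 0, -0.0015, 0, 0.6, 0, 1], [-0.0333, 0, -0.001, 0, 0.72, 0, 1], [-0.0377, 0, -0.0005, 0, 0.84, 0, 1], [-0.0377, 0, -0.0005, 0, 0.84, 0, 1], [-0.0377, 0, -0.0005, 0, 0.84, 0, 1], [-0.0377, 0, -0.0005, 0, 0.84, 0, 1]]
  ]
}}

```text
clock: 31.85
eef_pos: [493.5, 180.3, 109.0]
tool_rot: [-0.06, 0.976, -0.013, -0.208]
wrist_force: [-0.0, 0.2, -1.5]
grip_width: 17.4
finger_force: 58.8
```

```bash
python3 - <<'E'
from h import *
s=manip.sense();print(s["clock"],s["eef_pos"],s["wrist_force"],s["torque"],s["grip_width"],s["joint_positions"].round(2))
print("top",beads("top",(235,170,320,285)));print("side",beads("side",(295,195,415,305)))
P,Q=lip2tcp(fr(TR,(-128,47.5,8+109*np.sin(.42))),TR[2]+np.pi,-.42);print(rel(P,Q))
o,S=held((0,0,0),s["eef_pos"],R.from_quat(s["tool_rot"]))
for p in[(-31,-26,14),(-31,0,14),(-31,26,14),(0,0,14)]: print(proj("top",o+S.apply(p)).round(),proj("side",o+S.apply(p)).round())
for b in[(399,184),(456.8,65.2)]:print(proj("side",[*b,17]).round())
E
```

```text
31.85 [493.50369219 180.27518961 108.96770301] [-0.01477107  0.21713648 -1.53943122] [ 0.10640203 -0.64391154  0.00243079] 17.42399504765581 [ 0.18  0.91 -1.03  1.55  0.5   1.44  0.77]
top [(84, [315.0, 175.8]), (7, [249.0, 241.0]), (31, [301.6, 245.1]), (153, [251.3, 251.7]), (48, [266.3, 248.0]), (12, [275.5, 273.0]), (7, [266.0, 277.0]), (5, [247.0, 279.0]), (7, [256.0, 278.0])]
side [(49, [397.1, 200.0]), (92, [406.0, 199.3]), (13, [374.1, 238.4]), (146, [379.4, 272.8])]
[-0.0019 -0.      0.0029 -0.0003  0.0021  0.0009]
[250. 250.] [379. 281.]
[260. 249.] [378. 272.]
[270. 248.] [376. 263.]
[260. 260.] [390. 269.]
[394. 280.]
[371. 239.]
```

Request:
{"method": "drive_tool", "body": {
  "steps": [
    [[-0.008, 0, -0.03, 0, 0, 0, 1], [-0.022, 0, -0.05, 0, 0, 0, 1], [-0.044, 0, -0.1, 0, 0, 0, 1], [-0.066, 0, -0.15, 0, 0, 0, 1], [-0.088, 0, -0.2, 0, 0, 0, 1], [-0.088, 0, -0.2, 0, 0, 0, 1]]
  ]
}}

```text
clock: 32.65
eef_pos: [626.8, 197.3, 230.1]
tool_rot: [-0.058, 0.977, -0.01, -0.204]
wrist_force: [-0.9, 0.2, -2.7]
grip_width: 17.0
finger_force: 59.1
```

Request:
{"method": "drive_tool", "body": {
  "steps": [
    [[0, 0, 0, -0.09, 0, 0.2, 1], [0, 0, 0, -0.18, 0, 0.4, 1], [0, 0, 0, -0.27, 0, 0.6, 1], [0, 0, 0, -0.359, 0, 0.8035, 1], [0, 0, 0, -0.359, 0, 0.8035, 1]]
  ]
}}

```text
clock: 33.15
eef_pos: [622.9, 194.0, 226.1]
tool_rot: [0.157, 0.965, 0.033, -0.206]
wrist_force: [0.9, -0.2, -0.4]
grip_width: 17.3
finger_force: 59.2
```

Request:
{"method": "drive_tool", "body": {
  "steps": [
    [[0, 0, 0, -0.09, 0, 0.2, 1], [0, 0, 0, -0.18, 0, 0.4, 1], [0, 0, 0, -0.27, 0, 0.6, 1], [0, 0, 0, -0.359, 0, 0.8035, 1], [0, 0, 0, -0.359, 0, 0.8035, 1]]
  ]
}}

```text
clock: 33.65
eef_pos: [622.2, 194.8, 226.3]
tool_rot: [0.361, 0.909, 0.077, -0.193]
wrist_force: [-0.0, -1.9, -2.8]
grip_width: 17.2
finger_force: 59.2
```

```bash
python3 - <<'E'
from h import *
s=manip.sense();print(s["clock"],s["eef_pos"],s["wrist_force"],s["torque"],s["grip_width"],s["joint_positions"].round(2))
S=R.from_quat(s["tool_rot"])*R.from_euler("x",np.pi);print(S.as_euler("ZYX"))
P,Q=lip2tcp(fr(D,(0,0,300)),np.pi/2-.067,-.4);print(P,rel(P,Q))
E
```

```text
33.65 [622.24978804 194.81908513 226.33897562] [-0.03839471 -1.85138675 -2.78099539] [-0.48547687 -0.41185688  0.05637176] 17.24507860347644 [ 0.24  0.83 -0.91  1.2   0.22  1.49  0.26]
[ 2.38446786e+00 -4.18921965e-01  5.26623309e-04]
[ 555.26245263 -487.14504789  356.69815452] [-0.413  -0.6773 -0.3619 -0.7022 -0.0349  1.6158]
```

Request:
{"method": "drive_tool", "body": {
  "steps": [
    [[0.02, 0, -0.045, 0, 0, 0, 1], [0.04, 0, -0.09, 0, 0, 0, 1], [0.06, 0, -0.134, 0, 0, 0, 1], [0.06, 0, -0.134, 0, 0, 0, 1]]
  ]
}}

```text
clock: 34.05
eef_pos: [622.7, 198.4, 349.6]
tool_rot: [0.358, 0.91, 0.08, -0.191]
wrist_force: [0.1, 0.5, -1.1]
grip_width: 17.4
finger_force: 59.3
```

Request:
{"method": "drive_tool", "body": {
  "steps": [
    [[0, 0, 0, -0.09, 0, 0.2, 1], [0, 0, 0, -0.18, 0, 0.4, 1], [0, 0, 0, -0.27, 0, 0.6, 1], [0, 0, 0, -0.359, 0, 0.8035, 1], [0, 0, 0, -0.359, 0, 0.8035, 1]]
  ]
}}

```text
clock: 34.55
eef_pos: [621.6, 195.7, 343.4]
tool_rot: [0.55, 0.809, 0.117, -0.172]
wrist_force: [-0.7, 0.6, -2.0]
grip_width: 17.5
finger_force: 59.3
```

Request:
{"method": "drive_tool", "body": {
  "steps": [
    [[0, 0, 0, -0.09, 0, 0.2, 1], [0, 0, 0, -0.18, 0, 0.4, 1], [0, 0, 0, -0.27, 0, 0.6, 1], [0, 0, 0, -0.359, 0, 0.8035, 1], [0, 0, 0, -0.359, 0, 0.8035, 1]]
  ]
}}

```text
clock: 35.05
eef_pos: [621.3, 196.9, 343.7]
tool_rot: [0.712, 0.67, 0.152, -0.142]
wrist_force: [-1.4, 0.1, -0.7]
grip_width: 17.7
finger_force: 59.4
```

```bash
python3 - <<'E'
from h import *
s=manip.sense();print(s["clock"],s["eef_pos"],s["wrist_force"],s["torque"],s["grip_width"],s["joint_positions"].round(2))
S=R.from_quat(s["tool_rot"])*R.from_euler("x",np.pi);print(S.as_euler("ZYX"))
P,Q=lip2tcp(fr(D,(0,0,280)),np.pi/2-.067,-.4);print(P,rel(P,Q))
c=s["eef_pos"]; m=(c+P)/2; print(rel([560,-100,360],Q), beads("side",(285,180,420,310)),beads("top",(235,150,320,285)))
o,S=held((0,0,0),s["eef_pos"],R.from_quat(s["tool_rot"]))
print(proj("side",o+S.apply([-31,0,14])),proj("top",o+S.apply([-31,0,14])))
E
```

```text
35.05 [621.28609725 196.92635254 343.68269043] [-1.41191337  0.08320928 -0.69846235] [-0.63986991  0.02483054  0.00521992] 17.704885482777925 [ 0.33  0.51 -0.78  1.38 -0.03  1.2  -0.4 ]
[ 1.51000442e+00 -4.18860020e-01 -4.52579932e-04]
[ 555.26245263 -487.14504789  336.69815452] [-0.7879 -0.0303 -0.3412 -0.004  -0.0377  0.0114]
[-0.3344 -0.0538 -0.1712 -0.004  -0.0377  0.0114] [(204, [402.5, 197.1]), (82, [301.0, 239.1]), (82, [289.1, 239.1]), (45, [371.7, 239.8])] [(247, [314.4, 160.4]), (49, [300.9, 244.1])]
[290.49749827 236.84236902] [211.32994841 157.44508544]
```

Request:
{"method": "drive_tool", "body": {
  "steps": [
    [[-0.0092, -0.0004, -0.004, 0, 0, 0, 1], [-0.0275, -0.001, -0.0119, 0, 0, 0, 1], [-0.0551, -0.002, -0.0238, 0, 0, 0, 1], [-0.0918, -0.0035, -0.0397, 0, 0, 0, 1], [-0.133, -0.005, -0.0576, 0, 0, 0, 1], [-0.1766, -0.0068, -0.0765, 0, 0, 0, 1], [-0.2202, -0.0085, -0.0953, 0, 0, 0, 1], [-0.2638, -0.0101, -0.1142, 0, 0, 0, 1], [-0.3074, -0.0118, -0.1331, 0, 0, 0, 1], [-0.351, -0.0135, -0.152, 0, 0, 0, 1], [-0.3946, -0.0152, -0.1708, 0, 0, 0, 1], [-0.4382, -0.0168, -0.1897, 0, 0, 0, 1], [-0.4817, -0.0185, -0.2086, 0, 0, 0, 1], [-0.5253, -0.0202, -0.2274, 0, 0, 0, 1], [-0.5689, -0.0219, -0.2463, 0, 0, 0, 1], [-0.6125, -0.0235, -0.2652, 0, 0, 0, 1], [-0.6561, -0.0252, -0.2841, 0, 0, 0, 1], [-0.6997, -0.0269, -0.3029, 0, 0, 0, 1], [-0.7433, -0.0286, -0.3218, 0, 0, 0, 1], [-0.7879, -0.0303, -0.3412, 0, 0, 0, 1]]
  ]
}}

```text
clock: 37.25
eef_pos: [550.1, -475.7, 329.5]
tool_rot: [0.715, 0.666, 0.156, -0.143]
wrist_force: [0.7, 0.5, -4.2]
grip_width: 17.2
finger_force: 59.4
```

```bash
python3 - <<'E'
from h import *
s=manip.sense();print(s["clock"],s["eef_pos"],s["wrist_force"],s["torque"],s["grip_width"],s["joint_positions"].round(2))
S=R.from_quat(s["tool_rot"])*R.from_euler("x",np.pi);print(S.as_euler("ZYX"))
o,S=held((0,0,0),s["eef_pos"],R.from_quat(s["tool_rot"]))
u=proj("side",o+S.apply([-31,0,14]));v=proj("top",o+S.apply([-31,0,14]));print(u,v)
print(beads("side",(int(u[0])-50,int(u[1])-40,int(u[0])+50,int(u[1])+40)),beads("top",(int(v[0])-50,int(v[1])-45,int(v[0])+50,int(v[1])+45)))
yaw=np.pi/2-.067
for p in(-.2,0,.25,.5): print(p,rel(*lip2tcp(fr(D,(0,-25,185)),yaw,p)).tolist(),lip2tcp(fr(D,(0,-25,185)),yaw,p)[0].round())
E
```

```text
37.25 [ 550.11042471 -475.72638715  329.54613134] [ 0.74416145  0.47689385 -4.18900326] [-0.69039955  0.04960762  0.02263848] 17.1953171463131 [ 0.95  0.89 -0.47  0.58 -0.01  1.95  0.52]
[ 1.50013968 -0.42601895 -0.00280788]
[346.7884304  57.4712901] [525.11977515 198.50107024]
[(112, [347.1, 57.2]), (10, [315.5, 55.0]), (27, [329.7, 59.0]), (6, [340.5, 72.0]), (7, [368.0, 73.0]), (14, [316.9, 82.7]), (8, [326.5, 78.0]), (5, [313.4, 94.0])] [(10, [516.0, 154.6]), (703, [547.2, 160.7]), (8, [511.2, 157.8]), (5, [517.0, 160.0]), (26, [513.8, 168.3]), (5, [480.0, 164.0]), (5, [492.0, 165.0]), (620, [551.9, 181.9]), (335, [524.7, 198.9]), (20, [537.2, 213.7]), (19, [515.0, 228.0]), (5, [512.8, 240.4]), (5, [503.0, 240.0])]
-0.2 [-0.06, 0.0078, 0.0608, 0.0022, -0.446, -0.0152] [ 555. -498.  266.]
0 [-0.0286, 0.0076, 0.0466, 0.0007, -0.846, -0.0155] [ 556. -480.  286.]
0.25 [0.0136, 0.0073, 0.0381, -0.0013, -1.346, -0.0156] [ 558. -452.  306.]
0.5 [0.0566, 0.0069, 0.0402, -0.0032, -1.846, -0.0156] [ 560. -420.  319.]
```

```bash
python3 - <<'E'
from h import *
yaw=np.pi/2-.067
for p in(-.3,-.2,-.1,0,.07): print(p,rel(*lip2tcp(fr(D,(0,-30,180)),yaw,p)).tolist())
E
```

```text
-0.3 [-0.0828, 0.0079, 0.0734, 0.003, -0.246, -0.0151]
-0.2 [-0.0683, 0.0078, 0.064, 0.0022, -0.446, -0.0152]
-0.1 [-0.0529, 0.0077, 0.0561, 0.0015, -0.646, -0.0154]
0 [-0.0369, 0.0076, 0.0498, 0.0007, -0.846, -0.0155]
0.07 [-0.0253, 0.0075, 0.0463, 0.0001, -0.986, -0.0155]
```

Request:
{"method": "drive_tool", "body": {
  "steps": [
    [[-0.01, 0.002, 0.01, 0, -0.15, 0, 1], [-0.02, 0.004, 0.015, 0, -0.35, 0, 1], [-0.035, 0.007, 0.025, 0.001, -0.55, -0.01, 1], [-0.042, 0.0077, 0.035, 0.0015, -0.72, -0.015, 1], [-0.0369, 0.0076, 0.045, 0.0007, -0.846, -0.0155, 1], [-0.0253, 0.0075, 0.0463, 0.0001, -0.986, -0.0155, 1], [-0.0253, 0.0075, 0.0463, 0.0001, -0.986, -0.0155, 1]]
  ]
}}

```text
clock: 38.15
eef_pos: [560.1, -469.4, 290.9]
tool_rot: [0.726, 0.687, -0.023, 0.025]
wrist_force: [0.3, 0.5, -1.5]
grip_width: 17.2
finger_force: 59.5
```

```bash
python3 - <<'E'
from h import *
s=manip.sense();print(s["clock"],s["eef_pos"],s["wrist_force"],s["torque"],s["grip_width"],s["joint_positions"].round(2))
S=R.from_quat(s["tool_rot"])*R.from_euler("x",np.pi);print(S.as_euler("ZYX"))
yaw=np.pi/2-.067
for p in(.15,.25,.35,.45,.55): print(p,rel(*lip2tcp(fr(D,(0,-30,180)),yaw,p)).tolist())
print(beads("side",(300,30,400,110)))
E
```

```text
38.15 [ 560.11574029 -469.41459251  290.91007601] [ 0.30973652  0.51991126 -1.47891082] [ 0.13842024 -0.03593633  0.02814603] 17.24681841649508 [ 0.81  0.64 -0.36  1.11  0.27  1.39  0.42]
[ 1.51587048  0.06828848 -0.00530421]
0.15 [0.0, -0.0045, -0.0042, 0.0132, -0.1635, 0.0236]
0.25 [0.0141, -0.0043, -0.0141, 0.0144, -0.3635, 0.0229]
0.35 [0.0291, -0.0041, -0.0227, 0.0156, -0.5635, 0.0222]
0.45 [0.0449, -0.0038, -0.0296, 0.0167, -0.7635, 0.0215]
0.55 [0.0613, -0.0036, -0.035, 0.0178, -0.9635, 0.0207]
[(9, [316.0, 55.0]), (51, [330.3, 65.4]), (44, [337.5, 68.8]), (84, [348.5, 70.4]), (7, [368.0, 73.0]), (14, [316.9, 82.7]), (7, [313.3, 94.0]), (9, [310.7, 103.0])]
```

Request:
{"method": "drive_tool", "body": {
  "steps": [
    [[0, -0.0045, -0.0042, 0.013, -0.1635, 0.023, 1], [0.0141, -0.0043, -0.0141, 0.014, -0.3635, 0.023, 1], [0.0291, -0.0041, -0.0227, 0.015, -0.5635, 0.022, 1], [0.0449, -0.0038, -0.0296, 0.016, -0.7635, 0.021, 1], [0.0613, -0.0036, -0.035, 0.017, -0.9635, 0.02, 1], [0.0613, -0.0036, -0.035, 0.017, -0.9635, 0.02, 1]]
  ]
}}

```text
clock: 38.85
eef_pos: [560.7, -418.8, 312.3]
tool_rot: [0.703, 0.658, -0.199, 0.184]
wrist_force: [0.8, 1.2, -1.9]
grip_width: 17.1
finger_force: 59.5
```

Request:
{"method": "drive_tool", "body": {
  "steps": [
    [[0, 0, 0, 0, -0.2, 0, 1], [0, 0, 0, 0, -0.4, 0, 1], [0, 0, 0, 0, -0.5, 0, 1], [0, 0, 0, 0, -0.5, 0, 1], [0, 0, 0, 0, -0.5, 0, 1], [0, 0, 0, 0, -0.5, 0, 1]]
  ]
}}

```text
clock: 39.45
eef_pos: [557.2, -426.5, 314.0]
tool_rot: [0.676, 0.625, -0.287, 0.264]
wrist_force: [-1.2, 0.7, -1.4]
grip_width: 17.5
finger_force: 59.5
```

```bash
python3 - <<'E'
from h import *
s=manip.sense();print(s["clock"],s["eef_pos"],s["wrist_force"],s["torque"],s["grip_width"],s["joint_positions"].round(2))
S=R.from_quat(s["tool_rot"])*R.from_euler("x",np.pi);print(S.as_euler("ZYX"))
print("side",beads("side",(300,30,400,160)));print("top",beads("top",(430,140,530,260)))
o,S=held((0,0,0),s["eef_pos"],R.from_quat(s["tool_rot"])); print("lip",proj("side",o+S.apply([45,0,2])),o+S.apply([45,0,2]))
for p in[(0,0,35),(0,60,60)]: print(proj("top",fr(D,p)),proj("side",fr(D,p)))
np.savez("pour1.npz",s=viewer.snapshot("side"),t=viewer.snapshot("top"))
E
```

```text
39.45 [ 557.19707495 -426.52081506  313.97428758] [-1.16413764  0.66512612 -1.40636362] [ 1.01268335 -0.11315745  0.07459632] 17.54633620533405 [ 0.3   0.49 -0.08  1.61  0.95  1.14 -0.32]
[1.49412009 0.80069298 0.00306854]
side [(10, [315.5, 55.0]), (29, [331.7, 59.8]), (11, [333.5, 76.3]), (7, [368.0, 73.0]), (32, [314.1, 91.6]), (7, [326.0, 78.0]), (9, [357.4, 79.9]), (9, [312.0, 117.0]), (6, [313.0, 136.5]), (5, [330.8, 148.0])]
top [(94, [523.2, 143.4]), (5, [518.0, 220.0]), (16, [515.0, 229.5]), (6, [512.3, 240.5]), (5, [503.0, 240.0])]
lip [345.83392385  78.47937512] [ 556.33002326 -433.74866876  175.97176459]
[460.20097133 208.21035232] [341.63138227 127.98901609]
[440.66187432 204.79002784] [339.21141104 133.99749527]
```

Request:
{"method": "drive_tool", "body": {
  "steps": [
    [[-0.036, 0, -0.035, 0, 0, 0, 1], [-0.072, 0, -0.07, 0, 0.2, 0, 1], [-0.072, 0, -0.07, 0, 0.5, 0, 1], [-0.072, 0, -0.07, 0, 0.8, 0, 1], [-0.072, 0, -0.07, 0, 0.8, 0, 1]]
  ]
}}

```text
clock: 40.25
eef_pos: [555.3, -430.6, 396.6]
tool_rot: [0.722, 0.663, -0.146, 0.135]
wrist_force: [-0.5, -1.5, -0.8]
grip_width: 17.3
finger_force: 59.6
```

Request:
{"method": "drive_tool", "body": {
  "steps": [
    [[0, 0, 0, 0, 0.3, 0, 1], [0, 0, 0, 0, 0.6, 0, 1], [0, 0, 0, 0, 0.8, 0, 1], [0, 0, 0, 0, 0.8, 0, 1]]
  ]
}}

```text
clock: 40.65
eef_pos: [555.9, -429.0, 391.5]
tool_rot: [0.736, 0.677, -0.003, -0.002]
wrist_force: [-0.2, -0.9, -2.1]
grip_width: 17.5
finger_force: 59.5
```

```bash
python3 - <<'E'
from h import *
s=manip.sense();print(s["clock"],s["eef_pos"],s["wrist_force"],s["grip_width"],s["joint_positions"].round(2))
S=R.from_quat(s["tool_rot"])*R.from_euler("x",np.pi);print(S.as_euler("ZYX"))
P,Q=lip2tcp(fr(TR,(14,-47.5,7)),TR[2]+np.pi);print(P,rel([560,60,330],S*R.from_euler("x",np.pi)))
E
```

```text
40.65 [ 555.87365847 -428.99536976  391.48925889] [-0.1910484  -0.94564661 -2.06076692] 17.462690775723168 [ 0.74  0.6  -0.28  0.91  0.16  1.66  0.44]
[1.48772581 0.00169586 0.00682792]
[614.18809163  99.13029072 108.3       ] [ 0.6097 -0.0451  0.0761 -0.     -0.      0.    ]
```

Request:
{"method": "drive_tool", "body": {
  "steps": [
    [[0.06, 0, 0, 0, 0, 0, 1], [0.12, 0, 0, 0, 0, 0, 1], [0.18, 0, 0.02, 0, 0, 0, 1], [0.24, 0, 0.03, 0, 0, 0, 1], [0.3, -0.01, 0.04, 0, 0, 0, 1], [0.36, -0.02, 0.05, 0, 0, 0, 1], [0.42, -0.03, 0.06, 0, 0, 0, 1], [0.48, -0.04, 0.07, 0, 0, 0, 1], [0.54, -0.045, 0.076, 0, 0, 0, 1], [0.6097, -0.045, 0.076, 0, 0, 0, 1], [0.6097, -0.045, 0.076, 0, 0, 0, 1]]
  ]
}}

```text
clock: 41.75
eef_pos: [557.0, 73.8, 332.3]
tool_rot: [0.729, 0.685, -0.0, -0.0]
wrist_force: [0.1, -0.3, -1.3]
grip_width: 17.3
finger_force: 59.6
```

Request:
{"method": "drive_tool", "body": {
  "steps": [
    [[0, 0, 0, 0, 0, -0.28, 1], [0, 0, 0, 0, 0, -0.56, 1], [0, 0, 0, 0, 0, -0.84, 1], [0, 0, 0, 0, 0, -1, 1]]
  ]
}}

```text
clock: 42.15
eef_pos: [558.1, 65.2, 332.0]
tool_rot: [0.539, 0.842, -0.002, 0.001]
wrist_force: [-0.1, -0.4, -2.2]
grip_width: 17.3
finger_force: 59.7
```

Request:
{"method": "drive_tool", "body": {
  "steps": [
    [[0, 0, 0, 0, 0, -0.28, 1], [0, 0, 0, 0, 0, -0.56, 1], [0, 0, 0, 0, 0, -0.84, 1], [0, 0, 0, 0, 0, -1, 1]]
  ]
}}

```text
clock: 42.55
eef_pos: [558.2, 65.1, 332.0]
tool_rot: [0.314, 0.949, -0.002, 0.0]
wrist_force: [0.6, 0.0, -1.6]
grip_width: 17.4
finger_force: 59.7
```

Request:
{"method": "drive_tool", "body": {
  "steps": [
    [[0, 0, 0, 0, 0, -0.28, 1], [0, 0, 0, 0, 0, -0.56, 1], [0, 0, 0, 0, 0, -0.84, 1], [0, 0, 0, 0, 0, -1, 1]]
  ]
}}

```text
clock: 42.95
eef_pos: [558.3, 65.1, 332.0]
tool_rot: [0.069, 0.998, -0.002, -0.0]
wrist_force: [-0.7, 0.1, -1.7]
grip_width: 17.3
finger_force: 59.7
```

```bash
python3 - <<'E'
from h import *
s=manip.sense();print(s["clock"],s["eef_pos"],s["wrist_force"],s["grip_width"],s["joint_positions"].round(2))
S=R.from_quat(s["tool_rot"])*R.from_euler("x",np.pi);print(S.as_euler("ZYX"))
P,Q=lip2tcp(fr(TR,(14,-47.5,60)),TR[2]+np.pi);print(P,rel(P+[0,0,60],Q))
t=np.mean([viewer.snapshot("top") for _ in range(3)],0); t0=np.load("avg0.npz")["t"]
x0,y0,x1,y1=440,160,512,240
d=t[y0:y1,x0:x1]-t0[y0:y1,x0:x1]; m=(np.abs(d).sum(2)>60).astype(np.uint8)
c=cv2.connectedComponentsWithStats(m); print("drum diff",[(int(a[4]),(u+[x0,y0]).round(1).tolist(),np.int32(t[int(round(u[1]))+y0,int(round(u[0]))+x0]).tolist()) for a,u in zip(c[2][1:],c[3][1:]) if a[4]>3])
full=(np.abs(t-t0).sum(2)>90).astype(np.uint8); c=cv2.connectedComponentsWithStats(full); print("all",[(int(a[4]),u.round().tolist()) for a,u in zip(c[2][1:],c[3][1:]) if a[4]>12])
E
```

```text
42.95 [558.25183288  65.11940065 331.99399079] [-0.68873062  0.05258988 -1.66661805] 17.34545698108957 [ 0.32  0.4  -0.75  1.48  0.28  1.36  0.99]
[ 3.00312701e+00 -1.16065558e-04  5.01200868e-03]
[614.18809163  99.13029072 161.3       ] [-0.0634  0.0525  0.1381 -0.0099 -0.0015 -0.5215]
drum diff [(658, [460.1, 176.7], [55, 70, 51]), (199, [508.9, 216.5], [200, 200, 200]), (11, [453.7, 188.8], [65, 83, 57]), (6, [460.7, 188.8], [63, 82, 54])]
all [(41552, [369.0, 264.0]), (207, [256.0, 74.0]), (353, [237.0, 84.0]), (69, [206.0, 90.0]), (435, [255.0, 100.0]), (225, [273.0, 91.0]), (225, [273.0, 109.0]), (34, [224.0, 127.0]), (34, [269.0, 128.0]), (28, [368.0, 151.0]), (459, [461.0, 176.0]), (304, [511.0, 216.0]), (237, [411.0, 199.0]), (29, [388.0, 198.0]), (63, [426.0, 200.0]), (901, [193.0, 223.0]), (24, [181.0, 217.0]), (44, [433.0, 220.0]), (642, [219.0, 242.0]), (28, [249.0, 235.0]), (117, [264.0, 252.0]), (111, [260.0, 266.0]), (63, [544.0, 281.0]), (49, [637.0, 358.0]), (104, [636.0, 377.0]), (15, [624.0, 372.0]), (28, [632.0, 391.0]), (25, [626.0, 394.0])]
```

```bash
python3 - <<'E'
from h import *
t=np.mean([viewer.snapshot("top") for _ in range(4)],0); t0=np.load("avg0.npz")["t"]
np.set_printoptions(linewidth=250)
def blobs(im):
    b,g,r=im[...,0],im[...,1],im[...,2]; m=((r>g*.98)&(r+g+b>90)).astype(np.uint8); k=np.zeros_like(m);k[168:230,452:488]=1;m*=k
    c=cv2.connectedComponentsWithStats(m); return [(int(a[4]),u.round(1).tolist(),np.int32(im[int(round(u[1])),int(round(u[0]))]).tolist()) for a,u in zip(c[2][1:],c[3][1:]) if a[4]>3]
print(blobs(t0));print(blobs(t))
cm=viewer.snapshot
print("544,281 now/before",t[278:285,541:548].mean((0,1)),t0[278:285,541:548].mean((0,1)))
s=viewer.snapshot("side"); s0=np.load("avg0.npz")["s"]
print("side changes",[(int(a[4]),u.round().tolist()) for a,u in (lambda c:zip(c[2][1:],c[3][1:]))(cv2.connectedComponentsWithStats((np.abs(s-s0).sum(2)>110).astype(np.uint8))) if a[4]>20])
E
```

```text
[(32, [478.3, 168.3], [158, 157, 162]), (76, [486.2, 211.3], [172, 172, 171])]
[(22, [481.2, 168.3], [215, 213, 218]), (76, [486.2, 210.9], [181, 183, 179]), (12, [452.4, 205.0], [68, 97, 122])]
544,281 now/before [100.30612245 105.60204082 114.79081633] [134.76870748 140.39455782 145.93877551]
side changes [(5294, [332.0, 63.0]), (2038, [468.0, 34.0]), (2839, [550.0, 48.0]), (695, [617.0, 46.0]), (38, [614.0, 81.0]), (51, [602.0, 101.0]), (22, [398.0, 94.0]), (140, [622.0, 158.0]), (1307, [354.0, 185.0]), (152, [554.0, 180.0]), (48, [580.0, 177.0]), (75, [592.0, 216.0]), (86, [379.0, 275.0]), (85, [395.0, 279.0]), (26, [388.0, 297.0]), (1798, [349.0, 348.0])]
```

```bash
python3 - <<'E'
from h import *
t=np.mean([viewer.snapshot("top") for _ in range(4)],0); t0=np.load("avg0.npz")["t"]
for im in(t0,t):
    b,g,r=im[...,0],im[...,1],im[...,2]; m=((r>g*1.05)&(g>b*1.1)&(r+g+b>90)).astype(np.uint8); k=np.zeros_like(m);k[165:235,444:500]=1;m*=k
    c=cv2.connectedComponentsWithStats(m); print([(int(a[4]),a[:4].tolist(),u.round(1).tolist(),im[int(u[1]),int(u[0])].astype(int).tolist()) for a,u in zip(c[2][1:],c[3][1:]) if a[4]>2])
for p in[(0,0,35),(-20,30,35),(20,30,35),(0,66,165),(0,72,165)]:print(p,proj("top",fr(D,p)).round(1))
# any bead on the table/tray? sandy round blobs anywhere new
def B(im):
    b,g,r=im[...,0],im[...,1],im[...,2]; m=((r>130)&(g>.72*r)&(b>.45*r)&(b<.88*r)).astype(np.uint8); c=cv2.connectedComponentsWithStats(m); return {tuple(u.round().astype(int)):int(a[4]) for a,u in zip(c[2][1:],c[3][1:]) if 12<a[4]<130}
a,bb=B(t0),B(t); print("new",{k:v for k,v in bb.items() if min(np.hypot(k[0]-q[0],k[1]-q[1]) for q in a)>4}); print("gone",{k:v for k,v in a.items() if min(np.hypot(k[0]-q[0],k[1]-q[1]) for q in bb)>4})
E
```

```text
[(5, [495, 165, 5, 1], [497.0, 165.0], [85, 106, 183])]
[(5, [495, 165, 5, 1], [497.0, 165.0], [104, 124, 201]), (45, [448, 201, 6, 9], [450.3, 205.0], [67, 96, 121])]
(0, 0, 35) [460.2 208.2]
(-20, 30, 35) [448.8 214.5]
(20, 30, 35) [449.3 199.9]
(0, 66, 165) [451.3 197.8]
(0, 72, 165) [448.7 197.6]
new {(np.int64(237), np.int64(70)): 74, (np.int64(522), np.int64(82)): 68, (np.int64(570), np.int64(83)): 22, (np.int64(408), np.int64(199)): 74, (np.int64(514), np.int64(229)): 30}
gone {(np.int64(78), np.int64(80)): 14, (np.int64(534), np.int64(82)): 92, (np.int64(318), np.int64(122)): 20, (np.int64(363), np.int64(151)): 127, (np.int64(515), np.int64(179)): 53, (np.int64(402), np.int64(196)): 19, (np.int64(249), np.int64(235)): 32, (np.int64(300), np.int64(244)): 35, (np.int64(260), np.int64(250)): 46, (np.int64(256), np.int64(264)): 51}
```

Request:
{"method": "drive_tool", "body": {
  "steps": [
    [[-0.03, 0.025, 0.03, 0, 0, -0.26, 1], [-0.0634, 0.0525, 0.08, -0.01, 0, -0.5215, 1], [-0.0634, 0.0525, 0.1381, -0.01, 0, -0.5215, 1], [-0.0634, 0.0525, 0.1381, -0.01, 0, -0.5215, 1], [-0.0634, 0.0525, 0.1381, -0.01, 0, -0.5215, 1]]
  ]
}}

```text
clock: 44.05
eef_pos: [614.8, 97.8, 221.9]
tool_rot: [-0.056, 0.998, 0.002, -0.002]
wrist_force: [-0.9, -1.0, -0.8]
grip_width: 17.5
finger_force: 59.6
```

```bash
python3 - <<'E'
from h import *
s=manip.sense();print(s["clock"],s["eef_pos"],s["grip_width"],s["joint_positions"].round(2))
for z in (60,7.5):
  P,Q=lip2tcp(fr(TR,(14,-47.5,z)),TR[2]+np.pi);print(rel(P,Q))
d=np.mean([viewer.snapshot("side") for _ in range(2)],0).astype(np.uint8)
# steel lip corners: model vs image gradient - print bright-steel extents near model rows
o,S=held((0,0,0),s["eef_pos"],R.from_quat(s["tool_rot"]))
L=[proj("side",o+S.apply(p)) for p in((45,-41,2),(45,41,2),(-62,-41,2))];print(np.round(L,1))
hs=cv2.cvtColor(d,cv2.COLOR_BGR2HSV); m=((hs[...,1]<60)&(hs[...,2]>110)).astype(np.uint8);k=np.zeros_like(m);u=int(L[0][0]);v=int(L[0][1]);k[v-50:v+12,u-60:u+15]=1
c=cv2.connectedComponentsWithStats(m*k);i=1+np.argmax(c[2][1:,4]);print("steel bbox",c[2][i]);yy,xx=np.where(c[1]==i)
for r in range(c[2][i][1],c[2][i][1]+c[2][i][3],3): print(r,xx[yy==r].min(),xx[yy==r].max(),end="; ")
print(beads("side",(340,200,420,300)),beads("top",(270,170,320,285)))
E
```

```text
44.05 [614.78111382  97.82457497 221.87518451] 17.507235176182952 [ 0.25  0.59 -0.76  1.51  0.42  1.21  1.1 ]
[ 0.0002  0.0014  0.0757  0.0083 -0.0084 -0.0187]
[-0.      0.0011  0.1414  0.0083 -0.0084 -0.0187]
[[348.5 234.2]
 [346.6 207.5]
 [303.3 235.7]]
steel bbox [ 304  203   45   34 1002]
203 323 338; 206 324 338; 209 323 346; 212 322 347; 215 315 347; 218 310 347; 221 310 347; 224 310 347; 227 304 348; 230 304 347; 233 304 348; 236 304 309; [(25, [397.2, 202.8]), (43, [406.4, 202.0]), (7, [343.0, 208.0]), (9, [344.0, 234.9]), (47, [371.8, 239.8])] [(505, [303.3, 186.7]), (20, [271.7, 197.7]), (10, [276.1, 215.4])]
```

Request:
{"method": "drive_tool", "body": {
  "steps": [
    [[0, 0.0012, 0.03, 0.008, -0.008, -0.0187, 1], [0, 0.0012, 0.06, 0.008, -0.008, -0.0187, 1], [0, 0.0012, 0.09, 0.008, -0.008, -0.0187, 1], [0, 0.0012, 0.115, 0.008, -0.008, -0.0187, 1], [0, 0.0012, 0.13, 0.008, -0.008, -0.0187, 1], [0, 0.0012, 0.138, 0.008, -0.008, -0.0187, 1], [0, 0.0012, 0.138, 0.008, -0.008, -0.0187, 1]]
  ]
}}

```text
clock: 45.05
eef_pos: [614.6, 99.4, 111.2]
tool_rot: [-0.061, 0.998, 0.0, 0.001]
wrist_force: [-0.7, 0.4, -0.4]
grip_width: 17.3
finger_force: 59.8
```

```bash
python3 - <<'E'
from h import *
s=manip.sense();print(s["clock"],s["eef_pos"],s["wrist_force"],s["torque"],s["grip_width"])
for l in(14,-70,-128): print(rel(*lip2tcp(fr(TR,(l,-47.5,7)),TR[2]+np.pi)))
E
```

```text
45.05 [614.58802471  99.40610337 111.23571255] [-0.71872962  0.3540709  -0.44012135] [0.02098209 0.00382689 0.00272109] 17.309042010451627
[ 0.0005 -0.0003  0.0037 -0.0001  0.0026  0.0011]
[ 1.055e-01 -2.000e-04  3.500e-03 -1.000e-04  2.600e-03  1.100e-03]
[ 1.78e-01 -2.00e-04  3.40e-03 -1.00e-04  2.60e-03  1.10e-03]
```

Clear of the walls. I'll go down to the floor and push this lane.

Request:
{"method": "drive_tool", "body": {
  "steps": [
    [[0.0005, 0, 0.002, 0, 0.0026, 0.001, 1], [0.0005, 0, 0.0035, 0, 0.0026, 0.001, 1], [0.001, 0, 0.0038, 0, 0.0026, 0.001, 1], [0.008, 0, 0.0038, 0, 0.0026, 0.001, 1], [0.018, 0, 0.0038, 0, 0.0026, 0.001, 1], [0.028, 0, 0.0038, 0, 0.0026, 0.001, 1], [0.038, 0, 0.0038, 0, 0.0026, 0.001, 1], [0.048, 0, 0.0038, 0, 0.0026, 0.001, 1], [0.058, 0, 0.0038, 0, 0.0026, 0.001, 1], [0.068, 0, 0.0038, 0, 0.0026, 0.001, 1], [0.078, 0, 0.0038, 0, 0.0026, 0.001, 1], [0.088, 0, 0.0038, 0, 0.0026, 0.001, 1], [0.098, 0, 0.0037, 0, 0.0026, 0.001, 1], [0.108, 0, 0.0037, 0, 0.0026, 0.001, 1], [0.108, 0, 0.0037, 0, 0.0026, 0.001, 1]]
  ]
}}

```text
clock: 46.55
eef_pos: [530.4, 89.8, 110.3]
tool_rot: [-0.061, 0.998, 0.0, 0.003]
wrist_force: [2.0, 1.8, 5.3]
grip_width: 17.6
finger_force: 60.6
```

```bash
python3 - <<'E'
from h import *
s=manip.sense();print(s["clock"],s["eef_pos"],s["wrist_force"],s["torque"],s["grip_width"])
for l in(-128,): print(rel(*lip2tcp(fr(TR,(l,-47.5,7)),TR[2]+np.pi)))
print(beads("side",(340,215,420,300)))
E
```

```text
46.55 [530.35230733  89.75373515 110.26715682] [2.03804206 1.84721244 5.26496721] [ 0.22149559 -0.13230743 -0.03972988] 17.586649164375252
[ 0.0721 -0.0011  0.0021  0.001   0.011   0.0006]
[(50, [383.6, 239.1]), (5, [377.6, 241.0])]
```

Request:
{"method": "drive_tool", "body": {
  "steps": [
    [[0.007, 0, 0, 0, 0.002, 0, 1], [0.014, 0, 0, 0, 0.004, 0, 1], [0.021, 0, 0, 0, 0.006, 0, 1], [0.028, 0, 0, 0, 0.008, 0, 1], [0.035, 0, 0, 0, 0.01, 0, 1], [0.042, 0, 0, 0, 0.01, 0, 1], [0.049, 0, 0, 0, 0.01, 0, 1], [0.056, 0, 0, 0, 0.01, 0, 1], [0.062, 0, 0, 0, 0.01, 0, 1], [0.067, 0, 0, 0, 0.01, 0, 1], [0.071, 0, 0, 0, 0.01, 0, 1], [0.071, 0, 0, 0, 0.01, 0, 1]]
  ]
}}

```text
clock: 47.85
eef_pos: [474.5, 82.9, 109.8]
tool_rot: [-0.061, 0.998, 0.0, 0.0]
wrist_force: [3.5, 1.7, 5.8]
grip_width: 17.1
finger_force: 60.7
```

```bash
python3 - <<'E'
from h import *
s=manip.sense();print(s["clock"],s["eef_pos"],s["wrist_force"],s["torque"],s["grip_width"])
print(rel(*lip2tcp(fr(TR,(-128,-47.5,7)),TR[2]+np.pi)))
for p in(.06,.12,.18,.24,.3,.36,.42):
    print(rel(*lip2tcp(fr(TR,(-127.5,-47.5,10+109*np.sin(p))),TR[2]+np.pi,-p)).tolist())
print(beads("side",(340,205,420,300)))
for p in[(-118,-62,17),(-118,-62,19)]: print(proj("side",fr(TR,p)).round())
E
```

```text
47.85 [474.469046    82.85648223 109.84680459] [3.54773325 1.7106742  5.78735607] [ 0.16850323 -0.48662269 -0.00984851] 17.137636065573904
[ 0.0017 -0.0011  0.0019  0.0013  0.0012  0.0005]
[-0.0063, -0.0011, -0.0027, 0.0013, 0.1212, 0.0005]
[-0.0133, -0.0011, -0.0031, 0.0013, 0.2412, 0.0005]
[-0.0197, -0.0011, -0.0031, 0.0012, 0.3612, 0.0006]
[-0.0257, -0.0011, -0.0026, 0.0012, 0.4812, 0.0006]
[-0.0311, -0.0011, -0.0017, 0.0012, 0.6012, 0.0007]
[-0.036, -0.0011, -0.0003, 0.0012, 0.7212, 0.0007]
[-0.0404, -0.0011, 0.0016, 0.0012, 0.8412, 0.0007]
[(6, [359.2, 235.7]), (50, [396.2, 238.2]), (5, [367.2, 246.0])]
[396. 238.]
[396. 238.]
```

Request:
{"method": "drive_tool", "body": {
  "steps": [
    [[0.002, 0, 0, 0, 0, 0, 1], [0.002, 0, 0, 0, 0, 0, 1], [-0.0063, 0, -0.0027, 0, 0.12, 0, 1], [-0.0133, 0, -0.0031, 0, 0.24, 0, 1], [-0.0197, 0, -0.0031, 0, 0.36, 0, 1], [-0.0257, 0, -0.0028, 0, 0.48, 0, 1], [-0.0311, 0, -0.0023, 0, 0.6, 0, 1], [-0.036, 0, -0.0018, 0, 0.72, 0, 1], [-0.0404, 0, -0.0012, 0, 0.84, 0, 1], [-0.0404, 0, -0.0012, 0, 0.84, 0, 1], [-0.0404, 0, -0.0012, 0, 0.84, 0, 1]]
  ]
}}

```text
clock: 49.05
eef_pos: [504.4, 86.1, 108.7]
tool_rot: [-0.06, 0.976, -0.013, -0.21]
wrist_force: [-0.2, 0.0, -1.9]
grip_width: 17.3
finger_force: 59.6
```

```bash
python3 - <<'E'
from h import *
s=manip.sense();print(s["clock"],s["eef_pos"],s["wrist_force"],s["torque"],s["grip_width"])
o,S=held((0,0,0),s["eef_pos"],R.from_quat(s["tool_rot"]))
print(beads("side",(330,195,420,300)))
for p in[(-31,-26,14),(-31,0,14),(-31,26,14),(0,15,14)]: print(proj("side",o+S.apply(p)).round())
E
```

```text
49.05 [504.36254156  86.10847503 108.65837777] [-0.16102102  0.04900413 -1.8930597 ] [ 0.05956366 -0.61933664  0.02271734] 17.27304212105845
[(142, [402.9, 199.5]), (41, [373.8, 232.1])]
[375. 248.]
[374. 240.]
[373. 232.]
[384. 232.]
```

Request:
{"method": "drive_tool", "body": {
  "steps": [
    [[0.01, 0, -0.0225, 0, 0, 0, 1], [0.03, 0, -0.0675, 0, 0, 0, 1], [0.05, 0, -0.1125, 0, 0, 0, 1], [0.07, 0, -0.1575, 0, 0, 0, 1], [0.09, 0, -0.2025, 0, 0, 0, 1], [0.117, 0, -0.2625, 0, 0, 0, 1], [0.117, 0, -0.2625, 0, 0, 0, 1]]
  ]
}}

```text
clock: 49.85
eef_pos: [506.0, 87.5, 345.1]
tool_rot: [-0.06, 0.977, -0.012, -0.205]
wrist_force: [-0.2, 1.0, -1.6]
grip_width: 17.3
finger_force: 59.6
```

Request:
{"method": "drive_tool", "body": {
  "steps": [
    [[0, 0, 0, -0.09, 0, 0.2, 1], [0, 0, 0, -0.18, 0, 0.4, 1], [0, 0, 0, -0.27, 0, 0.6, 1], [0, 0, 0, -0.359, 0, 0.8035, 1], [0, 0, 0, -0.359, 0, 0.8035, 1]]
  ]
}}

```text
clock: 50.35
eef_pos: [505.3, 84.5, 338.8]
tool_rot: [0.157, 0.965, 0.032, -0.208]
wrist_force: [-0.8, 0.3, -1.4]
grip_width: 17.6
finger_force: 59.6
```

Request:
{"method": "drive_tool", "body": {
  "steps": [
    [[0, 0, 0, -0.09, 0, 0.2, 1], [0, 0, 0, -0.18, 0, 0.4, 1], [0, 0, 0, -0.27, 0, 0.6, 1], [0, 0, 0, -0.359, 0, 0.8035, 1], [0, 0, 0, -0.359, 0, 0.8035, 1]]
  ]
}}

```text
clock: 50.85
eef_pos: [504.9, 85.2, 338.9]
tool_rot: [0.362, 0.908, 0.075, -0.195]
wrist_force: [-0.4, -0.0, -1.9]
grip_width: 17.4
finger_force: 59.6
```

Request:
{"method": "drive_tool", "body": {
  "steps": [
    [[0, 0, 0, -0.09, 0, 0.2, 1], [0, 0, 0, -0.18, 0, 0.4, 1], [0, 0, 0, -0.27, 0, 0.6, 1], [0, 0, 0, -0.359, 0, 0.8035, 1], [0, 0, 0, -0.359, 0, 0.8035, 1]]
  ]
}}

```text
clock: 51.35
eef_pos: [504.6, 86.1, 339.0]
tool_rot: [0.55, 0.809, 0.115, -0.174]
wrist_force: [0.3, -0.3, -1.1]
grip_width: 17.0
finger_force: 59.7
```

Request:
{"method": "drive_tool", "body": {
  "steps": [
    [[0, 0, 0, -0.09, 0, 0.2, 1], [0, 0, 0, -0.18, 0, 0.4, 1], [0, 0, 0, -0.27, 0, 0.6, 1], [0, 0, 0, -0.359, 0, 0.8035, 1], [0, 0, 0, -0.359, 0, 0.8035, 1]]
  ]
}}

```text
clock: 51.85
eef_pos: [504.6, 86.9, 339.0]
tool_rot: [0.713, 0.67, 0.15, -0.144]
wrist_force: [0.5, 1.2, -0.7]
grip_width: 17.6
finger_force: 59.6
```

```bash
python3 - <<'E'
from h import *
s=manip.sense();print(s["clock"],s["eef_pos"],s["wrist_force"],s["torque"],s["grip_width"],s["joint_positions"].round(2))
S=R.from_quat(s["tool_rot"])*R.from_euler("x",np.pi);print(S.as_euler("ZYX"))
P,Q=lip2tcp(fr(D,(0,10,280)),np.pi/2-.067,-.4);print(P,rel(P,Q))
o,S=held((0,0,0),s["eef_pos"],R.from_quat(s["tool_rot"]))
u=proj("side",o+S.apply([-31,0,14]));print(u,beads("side",(int(u[0])-30,int(u[1])-25,int(u[0])+30,int(u[1])+25)),beads("side",(285,210,420,310)),proj("side",o+S.apply([-31,26,14])))
E
```

```text
51.85 [504.56655896  86.94155071 339.01039204] [ 0.51827428  1.22517019 -0.70466991] [-0.57165058  0.01594802  0.02256195] 17.563304892866604 [ 0.39  0.27 -0.43  1.68 -0.33  1.2   0.03]
[ 1.50814642 -0.41793513  0.00441156]
[ 555.92895817 -477.16728409  336.69815452] [-0.6407  0.107  -0.2818 -0.0123 -0.0359  0.0081]
[353.9344264  198.45237258] [(69, [364.4, 200.4])] [] [366.37928429 199.68033379]
```

Request:
{"method": "drive_tool", "body": {
  "steps": [
    [[-0.009, 0.0015, -0.004, 0, 0, 0, 1], [-0.027, 0.0045, -0.012, 0, 0, 0, 1], [-0.054, 0.009, -0.024, 0, 0, 0, 1], [-0.0904, 0.015, -0.0398, 0, 0, 0, 1], [-0.129, 0.0215, -0.0567, 0, 0, 0, 1], [-0.167, 0.028, -0.0736, 0, 0, 0, 1], [-0.206, 0.0344, -0.0905, 0, 0, 0, 1], [-0.244, 0.0408, -0.1074, 0, 0, 0, 1], [-0.2825, 0.0473, -0.1243, 0, 0, 0, 1], [-0.321, 0.0537, -0.1411, 0, 0, 0, 1], [-0.3593, 0.06, -0.158, 0, 0, 0, 1], [-0.3978, 0.0665, -0.175, 0, 0, 0, 1], [-0.4362, 0.073, -0.1918, 0, 0, 0, 1], [-0.4746, 0.0794, -0.2087, 0, 0, 0, 1], [-0.513, 0.0858, -0.2256, 0, 0, 0, 1], [-0.5514, 0.0922, -0.2425, 0, 0, 0, 1], [-0.59, 0.0987, -0.2594, 0, 0, 0, 1], [-0.6158, 0.103, -0.2709, 0, 0, 0, 1], [-0.6407, 0.107, -0.2818, 0, 0, 0, 1], [-0.6407, 0.107, -0.2818, 0, 0, 0, 1]]
  ]
}}

```text
clock: 54.05
eef_pos: [550.2, -481.2, 329.3]
tool_rot: [0.717, 0.666, 0.15, -0.142]
wrist_force: [-0.1, -1.4, -1.0]
grip_width: 17.1
finger_force: 60.1
```

```bash
python3 - <<'E'
from h import *
s=manip.sense();print(s["clock"],s["eef_pos"],s["wrist_force"],s["grip_width"],s["joint_positions"].round(2))
yaw=np.pi/2-.067
for p,y,z in((-.3,0,250),(-.2,-10,230),(-.1,-20,210),(0,-28,190),(.07,-30,182)): print(p,rel(*lip2tcp(fr(D,(0,y,z)),yaw,p)).tolist())
o,S=held((0,0,0),s["eef_pos"],R.from_quat(s["tool_rot"]));u=proj("side",o+S.apply([-31,26,14]));print(u,beads("side",(int(u[0])-30,int(u[1])-25,int(u[0])+30,int(u[1])+25)))
E
```

```text
54.05 [ 550.22257713 -481.18434534  329.25768119] [-0.08933991 -1.35399664 -1.03542519] 17.13513038570221 [ 0.92  0.89 -0.36  0.55 -0.07  1.96  0.56]
-0.3 [-0.0044, 0.0068, 0.0121, -0.0013, -0.2321, -0.0153]
-0.2 [-0.0115, 0.0069, 0.0204, -0.0021, -0.4321, -0.0152]
-0.1 [-0.0177, 0.0069, 0.0302, -0.0029, -0.6321, -0.0151]
0 [-0.0209, 0.007, 0.0426, -0.0036, -0.8321, -0.015]
0.07 [-0.0157, 0.0069, 0.0472, -0.0041, -0.9721, -0.0149]
[355.59055266  57.23265685] [(28, [330.2, 60.0]), (38, [354.6, 56.9]), (7, [341.0, 72.0]), (7, [368.0, 73.0]), (5, [327.0, 78.0])]
```

Request:
{"method": "drive_tool", "body": {
  "steps": [
    [[-0.0044, 0.0068, 0.0121, 0, -0.2321, -0.015, 1], [-0.0115, 0.0069, 0.0204, 0, -0.4321, -0.015, 1], [-0.0177, 0.0069, 0.0302, 0, -0.6321, -0.015, 1], [-0.0209, 0.007, 0.0426, 0, -0.8321, -0.015, 1], [-0.0157, 0.0069, 0.0472, 0, -0.9721, -0.015, 1], [-0.0157, 0.0069, 0.0472, 0, -0.9721, -0.015, 1]]
  ]
}}

```text
clock: 54.75
eef_pos: [558.7, -467.8, 294.9]
tool_rot: [0.726, 0.687, -0.025, 0.024]
wrist_force: [-0.3, 1.2, -0.5]
grip_width: 17.2
finger_force: 60.0
```

```bash
python3 - <<'E'
from h import *
s=manip.sense();print(s["clock"],s["eef_pos"],s["wrist_force"],s["grip_width"],s["joint_positions"].round(2))
S=R.from_quat(s["tool_rot"])*R.from_euler("x",np.pi);print(S.as_euler("ZYX"))
yaw=np.pi/2-.067
for p in(.15,.25,.35,.45,.55): print(p,rel(*lip2tcp(fr(D,(0,-30,180)),yaw,p)).tolist())
E
```

```text
54.75 [ 558.66583057 -467.83655161  294.94089228] [-0.30715929  1.20578049 -0.49818609] 17.226421779365094 [ 0.75  0.63 -0.23  1.11  0.2   1.39  0.47]
[ 1.51565687e+00  6.81134047e-02 -5.93923271e-04]
0.15 [-0.0015, -0.0026, 0.001, 0.0038, -0.1638, 0.0235]
0.25 [0.0126, -0.0025, -0.009, 0.0049, -0.3638, 0.0233]
0.35 [0.0276, -0.0023, -0.0175, 0.0061, -0.5638, 0.0231]
0.45 [0.0434, -0.0021, -0.0245, 0.0073, -0.7638, 0.0228]
0.55 [0.0598, -0.0019, -0.0298, 0.0085, -0.9638, 0.0225]
```

Request:
{"method": "drive_tool", "body": {
  "steps": [
    [[-0.0015, -0.0026, 0.001, 0.004, -0.1638, 0.023, 1], [0.0126, -0.0025, -0.009, 0.005, -0.3638, 0.023, 1], [0.0276, -0.0023, -0.0175, 0.006, -0.5638, 0.023, 1], [0.0434, -0.0021, -0.0245, 0.007, -0.7638, 0.023, 1], [0.0598, -0.0019, -0.0298, 0.008, -0.9638, 0.023, 1], [0.0598, -0.0019, -0.0298, 0.008, -0.9638, 0.023, 1], [0.0598, -0.0019, -0.0298, 0.008, -0.9638, 0.023, 1], [0.0598, -0.0019, -0.0298, 0.008, -0.9638, 0.023, 1], [0.0598, -0.0019, -0.0298, 0.008, -0.9638, 0.023, 1], [0.0598, -0.0019, -0.0298, 0.008, -0.9638, 0.023, 1], [0.0598, -0.0019, -0.0298, 0.008, -0.9638, 0.023, 1]]
  ]
}}

```text
clock: 55.85
eef_pos: [558.6, -424.0, 313.9]
tool_rot: [0.705, 0.655, -0.199, 0.185]
wrist_force: [-0.0, -0.3, -1.6]
grip_width: 17.4
finger_force: 60.1
```

Request:
{"method": "drive_tool", "body": {
  "steps": [
    [[0.015, 0, 0, 0, -0.2, 0, 1], [0.03, 0, 0, 0, -0.4, 0, 1], [0.03, 0, 0, 0, -0.4, 0, 1], [0.03, 0, 0, 0, -0.4, 0, 1], [0.03, 0, 0, 0, -0.4, 0, 1]]
  ]
}}

```text
clock: 56.35
eef_pos: [560.4, -403.9, 302.2]
tool_rot: [0.682, 0.633, -0.269, 0.25]
wrist_force: [0.9, -0.1, -2.5]
grip_width: 17.3
finger_force: 60.2
```

```bash
python3 - <<'E'
from h import *
s=manip.sense();print(s["clock"],s["eef_pos"],s["wrist_force"],s["grip_width"],s["joint_positions"].round(2))
S=R.from_quat(s["tool_rot"])*R.from_euler("x",np.pi);print(S.as_euler("ZYX"))
o,S=held((0,0,0),s["eef_pos"],R.from_quat(s["tool_rot"]));u=proj("side",o+S.apply([0,15,14]));print(u,o+S.apply([45,0,2]),beads("side",(int(u[0])-35,int(u[1])-40,int(u[0])+35,int(u[1])+40)))
t=np.mean([viewer.snapshot("top") for _ in range(2)],0);b,g,r=t[...,0],t[...,1],t[...,2]; m=((r>g*1.05)&(g>b*1.1)&(r+g+b>90)).astype(np.uint8); k=np.zeros_like(m);k[170:235,444:500]=1;m*=k
c=cv2.connectedComponentsWithStats(m); print([(int(a[4]),a[:4].tolist(),v.round(1).tolist()) for a,v in zip(c[2][1:],c[3][1:]) if a[4]>2])
E
```

```text
56.35 [ 560.42308577 -403.85431062  302.23211326] [ 0.87041081 -0.05826185 -2.5015148 ] 17.285264981908885 [ 0.21  0.48  0.03  1.61  0.85  1.09 -0.27]
[ 1.49525161e+00  7.51030902e-01 -9.49211772e-04]
[349.95679574  71.9888904 ] [ 560.48774459 -404.27407385  164.03837383] [(7, [317.0, 55.0]), (10, [328.5, 55.0]), (35, [330.7, 69.9]), (7, [368.0, 73.0]), (14, [316.9, 82.7])]
[]
```

Request:
{"method": "drive_tool", "body": {
  "steps": [
    [[-0.036, 0, -0.04, 0, 0, 0, 1], [-0.077, 0, -0.082, 0, 0.2, 0, 1], [-0.077, 0, -0.082, 0, 0.5, 0, 1], [-0.077, 0, -0.082, 0, 0.8, 0, 1], [-0.077, 0, -0.082, 0, 0.8, 0, 1]]
  ]
}}

```text
clock: 57.05
eef_pos: [557.6, -409.6, 394.4]
tool_rot: [0.725, 0.666, -0.127, 0.12]
wrist_force: [0.2, -2.0, -1.1]
grip_width: 17.1
finger_force: 60.1
```

Request:
{"method": "drive_tool", "body": {
  "steps": [
    [[0, 0, 0, 0, 0.3, 0, 1], [0, 0, 0, 0, 0.6, 0, 1], [0, 0, 0, 0, 0.7, 0, 1], [0, 0, 0, 0, 0.7, 0, 1]]
  ]
}}

```text
clock: 57.45
eef_pos: [559.0, -406.3, 390.0]
tool_rot: [0.734, 0.679, -0.001, -0.0]
wrist_force: [0.2, 0.2, -1.6]
grip_width: 17.3
finger_force: 60.0
```

Request:
{"method": "drive_tool", "body": {
  "steps": [
    [[0.05, 0, 0, 0, 0, 0, 1], [0.11, 0, 0, 0, 0, 0, 1], [0.17, 0, 0, 0, 0, 0, 1], [0.23, 0, 0.01, 0, 0, 0, 1], [0.29, 0, 0.02, 0, 0, 0, 1], [0.35, 0, 0.03, 0, 0, 0, 1], [0.41, -0.02, 0.04, 0, 0, 0, 1], [0.47, -0.04, 0.05, 0, 0, 0, 1], [0.53, -0.06, 0.06, 0, 0, 0, 1], [0.59, -0.08, 0.06, 0, 0, 0, 1], [0.65, -0.1, 0.06, 0, 0, 0, 1], [0.71, -0.1, 0.06, 0, 0, 0, 1], [0.77, -0.1, 0.06, 0, 0, 0, 1], [0.82, -0.1, 0.06, 0, 0, 0, 1], [0.82, -0.1, 0.06, 0, 0, 0, 1]]
  ]
}}

```text
clock: 58.95
eef_pos: [525.9, 265.2, 342.3]
tool_rot: [0.728, 0.685, 0.001, -0.001]
wrist_force: [0.3, 0.1, -1.0]
grip_width: 17.0
finger_force: 60.0
```

```bash
python3 - <<'E'
from h import *
s=manip.sense();print(s["clock"],s["eef_pos"],s["wrist_force"],s["grip_width"],s["joint_positions"].round(2))
print((R.from_quat(s["tool_rot"])*R.from_euler("x",np.pi)).as_euler("ZYX"))
E
```

```text
58.95 [525.93319002 265.23798817 342.25950568] [ 0.3274229   0.14905381 -1.00814761] 16.982793834865458 [-0.28  0.39 -0.35  1.4   0.13  1.38 -0.7 ]
[ 1.50955532e+00 -1.67987555e-03 -4.44406212e-05]
```

Request:
{"method": "drive_tool", "body": {
  "steps": [
    [[0, 0, 0, 0, 0, 0.28, 1], [0, 0, 0, 0, 0, 0.56, 1], [0, 0, 0, 0, 0, 0.84, 1], [0, 0, 0, 0, 0, 0.84, 1]]
  ]
}}

```text
clock: 59.35
eef_pos: [528.0, 257.4, 342.9]
tool_rot: [0.858, 0.513, 0.0, 0.001]
wrist_force: [-0.1, 0.0, -0.9]
grip_width: 17.6
finger_force: 60.1
```

Request:
{"method": "drive_tool", "body": {
  "steps": [
    [[0, 0, 0, 0, 0, 0.28, 1], [0, 0, 0, 0, 0, 0.56, 1], [0, 0, 0, 0, 0, 0.84, 1], [0, 0, 0, 0, 0, 0.84, 1]]
  ]
}}

```text
clock: 59.75
eef_pos: [528.3, 257.2, 342.8]
tool_rot: [0.946, 0.324, 0.0, 0.001]
wrist_force: [0.3, 0.1, -0.6]
grip_width: 17.2
finger_force: 60.1
```

Request:
{"method": "drive_tool", "body": {
  "steps": [
    [[0, 0, 0, 0, 0, 0.28, 1], [0, 0, 0, 0, 0, 0.56, 1], [0, 0, 0, 0, 0, 0.84, 1], [0, 0, 0, 0, 0, 0.84, 1]]
  ]
}}

```text
clock: 60.15
eef_pos: [528.6, 257.2, 342.8]
tool_rot: [0.993, 0.121, 0.0, 0.001]
wrist_force: [-0.3, -0.6, -1.6]
grip_width: 17.4
finger_force: 60.1
```

Request:
{"method": "drive_tool", "body": {
  "steps": [
    [[0, 0, 0, 0, 0, 0.28, 1], [0, 0, 0, 0, 0, 0.56, 1], [0, 0, 0, 0, 0, 0.84, 1], [0, 0, 0, 0, 0, 0.84, 1]]
  ]
}}

```text
clock: 60.55
eef_pos: [528.6, 257.2, 342.8]
tool_rot: [0.996, -0.088, 0.0, 0.001]
wrist_force: [0.2, 0.1, -1.3]
grip_width: 17.5
finger_force: 60.0
```

```bash
python3 - <<'E'
from h import *
s=manip.sense();print(s["clock"],s["eef_pos"],s["wrist_force"],s["grip_width"],s["joint_positions"].round(2))
S=(R.from_quat(s["tool_rot"])*R.from_euler("x",np.pi));print(S.as_euler("ZYX"))
# centre the scoop's footprint (x mid -8.5) on the pad
yaw=-.19; o=np.array([510.3,375.8,0])+R.from_euler("z",yaw).apply([8.5,0,0])
for z in(100,10,2): print(rel(*sc2tcp(o+[0,0,z],yaw)).tolist(),sc2tcp(o+[0,0,z],yaw)[0])
E
```

```text
60.55 [528.64172342 257.19288965 342.75142623] [ 0.16324053  0.07348352 -1.33230646] 17.530179512919638 [-0.51  0.38  0.02  1.4  -0.01  1.36 -2.24]
[-0.17641718 -0.00034231 -0.00143584]
[-0.0993, -0.1429, 0.1741, 0.0029, -0.0007, 0.0272] [470.52882848 383.44878525 203.3       ]
[-0.0993, -0.143, 0.2866, 0.0029, -0.0007, 0.0272] [470.52882848 383.44878525 113.3       ]
[-0.0993, -0.143, 0.2966, 0.0029, -0.0007, 0.0272] [470.52882848 383.44878525 105.3       ]
```

Request:
{"method": "drive_tool", "body": {
  "steps": [
    [[-0.05, -0.07, 0.06, 0, 0, 0.02, 1], [-0.0993, -0.12, 0.1, 0.0029, 0, 0.0272, 1], [-0.0993, -0.1429, 0.15, 0.0029, 0, 0.0272, 1], [-0.0993, -0.1429, 0.18, 0.0029, 0, 0.0272, 1], [-0.0993, -0.143, 0.23, 0.0029, 0, 0.0272, 1], [-0.0993, -0.143, 0.26, 0.0029, 0, 0.0272, 1], [-0.0993, -0.143, 0.28, 0.0029, 0, 0.0272, 1], [-0.0993, -0.143, 0.29, 0.0029, 0, 0.0272, 1], [-0.0993, -0.143, 0.294, 0.0029, 0, 0.0272, 1], [-0.0993, -0.143, 0.294, 0.0029, 0, 0.0272, 1]]
  ]
}}

```text
clock: 61.55
eef_pos: [471.7, 384.0, 107.9]
tool_rot: [0.995, -0.096, 0.0, -0.0]
wrist_force: [-0.3, 0.1, -1.3]
grip_width: 17.5
finger_force: 60.0
```

```bash
python3 - <<'E'
from h import *
s=manip.sense();print(s["clock"],s["eef_pos"],s["wrist_force"],s["torque"],s["grip_width"])
yaw=-.19; o=np.array([510.3,375.8,0])+R.from_euler("z",yaw).apply([8.5,0,0]);print(rel(*sc2tcp(o,yaw)))
E
```

```text
61.55 [471.69981491 383.96003556 107.88238588] [-0.2588867   0.06699288 -1.31605854] [0.05738964 0.00273103 0.00986412] 17.489159548341547
[-0.0013  0.0009  0.0057 -0.0021 -0.0006 -0.0059]
```

Request:
{"method": "drive_tool", "body": {
  "steps": [
    [[0, 0, 0.001, 0, 0, 0, 1], [0, 0, 0.002, 0, 0, 0, 1], [0, 0, 0.003, 0, 0, 0, 1], [0, 0, 0.0035, 0, 0, 0, 1], [0, 0, 0.0035, 0, 0, 0, 1]]
  ]
}}

```text
clock: 62.05
eef_pos: [471.5, 384.2, 105.4]
tool_rot: [0.995, -0.098, 0.0, -0.001]
wrist_force: [-1.4, 0.6, 4.5]
grip_width: 17.3
finger_force: 60.9
```

Request:
{"method": "drive_tool", "body": {
  "steps": [
    [[0, 0, 0.0005, 0, 0, 0, 0.4], [0, 0, 0.0005, 0, 0, 0, 0.2], [0, 0, 0.0005, 0, 0, 0, 0], [0, 0, 0.0005, 0, 0, 0, -0.2], [0, 0, 0.0005, 0, 0, 0, -0.2], [0, 0, 0.0005, 0, 0, 0, -0.2], [0, 0, 0.0005, 0, 0, 0, -0.2], [0, 0, -0.03, 0, 0, 0, -0.2], [0, 0, -0.09, 0, 0, 0, -0.2], [0, 0, -0.15, 0, 0, 0, -0.2], [0, 0, -0.21, 0, 0, 0, -0.2], [-0.03, 0.06, -0.25, 0, 0, 0, -0.2], [-0.06, 0.12, -0.25, 0, 0, 0, -0.2], [-0.1, 0.2, -0.25, 0, 0, 0, -0.2], [-0.14, 0.28, -0.25, 0, 0, 0, -0.2], [-0.14, 0.34, -0.25, 0, 0, 0, -0.2], [-0.14, 0.4, -0.25, 0, 0, 0, -0.2], [-0.14, 0.45, -0.25, 0, 0, 0, -0.2], [-0.14, 0.45, -0.25, 0, 0, 0, -0.2]]
  ]
}}

```text
clock: 63.95
eef_pos: [290.1, 50.0, 304.6]
tool_rot: [0.995, -0.098, 0.0, -0.001]
wrist_force: [0.8, -0.0, 0.1]
grip_width: 51.5
finger_force: 0.0
```

```bash
python3 - <<'E'
from h import *
s=manip.sense();print(s["clock"],s["eef_pos"],s["wrist_force"],s["grip_width"])
t=np.mean([viewer.snapshot("top") for _ in range(3)],0);d=np.mean([viewer.snapshot("side") for _ in range(3)],0);np.savez("avg3.npz",t=t,s=d)
yaw=-.19; o=np.array([510.3,375.8,0])+R.from_euler("z",yaw).apply([8.5,0,0]);S=R.from_euler("z",yaw)
for n,im in(("top",t),("side",d)):
    hs=cv2.cvtColor(im.astype(np.uint8),cv2.COLOR_BGR2HSV); m=((hs[...,0]>105)&(hs[...,0]<130)&(hs[...,1]>120)).astype(np.uint8)
    u=proj(n,o+S.apply([-49,0,150])); c=cv2.connectedComponentsWithStats(m)
    print(n,"handle top pred",u.round(1),[(a.tolist(),v.round(1).tolist()) for a,v in zip(c[2][1:],c[3][1:]) if a[4]>20 and np.hypot(*(v-u))<60])
    g=((hs[...,1]<60)&(hs[...,2]>110)).astype(np.uint8);k=np.zeros_like(g);P=proj(n,np.array([o+S.apply(p) for p in((45,41,2),(45,-41,2),(-62,41,2),(-62,-41,2))]));x0,y0=P.min(0).astype(int)-12;x1,y1=P.max(0).astype(int)+12;k[y0:y1,x0:x1]=1
    c=cv2.connectedComponentsWithStats(g*k);i=1+np.argmax(c[2][1:,4]);print("steel",c[2][i],"pred",P.round().tolist())
im=t;b,g,r=im[...,0],im[...,1],im[...,2]; m=((r>g*1.05)&(g>b*1.1)&(r+g+b>90)).astype(np.uint8); k=np.zeros_like(m);k[168:235,444:500]=1
c=cv2.connectedComponentsWithStats(m*k); print("drum",[(int(a[4]),a[:4].tolist(),v.round(1).tolist()) for a,v in zip(c[2][1:],c[3][1:]) if a[4]>2])
print("tray beads",beads("top",(235,170,325,285)),beads("side",(295,210,412,310)))
E
sed -e 's/avg0/avg3/' -e 's/for a0 in (.35,.5)/for a0 in (-.17,)/' -e 's/,\.1,th0/,2.5,th0/' fit.py > fit2.py; python3 fit2.py
```

```text
63.95 [290.05063144  50.04349097 304.64783831] [ 0.81633611 -0.04690222  0.1379095 ] 51.50074876409556
top handle top pred [164.9 232.3] [([161, 226, 27, 15, 241], [173.0, 233.2])]
steel [179 200  32  44 798] pred [[182.0, 201.0], [210.0, 207.0], [171.0, 238.0], [200.0, 244.0]]
side handle top pred [365.6 335.6] [([356, 332, 17, 37, 434], [363.3, 348.6])]
steel [ 315  333   52   52 1448] pred [[315.0, 370.0], [326.0, 334.0], [364.0, 384.0], [372.0, 346.0]]
drum [(54, [448, 201, 6, 14], [450.0, 205.7])]
tray beads [] []
[ 0.395 -0.021 -0.005 -0.174  2.604 -0.138 -0.    -0.266  0.172  0.   ] 95.56
[ 0.475  0.238  0.097 -0.191  2.638 -0.142  0.    -0.218  0.221  0.   ] 94.59
[ 0.411 -0.008 -0.104 -0.192  2.673 -0.139 -0.    -0.288  0.221  0.   ] 95.05
flat res [-0.05  0.06 -0.08  0.06 -0.23  0.25  0.12]
```

```bash
python3 - <<'E'
from h import *
a=np.load("avg0.npz");b=np.load("avg3.npz")
def B(im,lo,hi):
    bb,g,r=im[...,0],im[...,1],im[...,2]; m=((r>110)&(g>.68*r)&(bb>.4*r)&(bb<.88*r)).astype(np.uint8); c=cv2.connectedComponentsWithStats(m); return {tuple(u.round().astype(int).tolist()):int(q[4]) for q,u in zip(c[2][1:],c[3][1:]) if lo<q[4]<hi}
for n in"ts":
    p,q=B(a[n],5,400),B(b[n],15,160); print(n,"new",{k:v for k,v in q.items() if min(np.hypot(k[0]-z[0],k[1]-z[1]) for z in p)>4})
for nm,(x,y,w,h),n in(("blockN",(348,265,24,26),"t"),("blockV",(405,275,30,28),"t"),("blockL",(350,140,28,22),"t"),("glue",(312,110,26,34),"t"),("glue",(242,185,26,42),"s"),("L",(274,175,22,26),"s"),("N",(390,185,26,26),"s"),("V",(398,148,24,24),"s")):
    A=cv2.cvtColor(a[n][y:y+h,x:x+w].astype(np.float32),cv2.COLOR_BGR2GRAY);Bb=cv2.cvtColor(b[n][y:y+h,x:x+w].astype(np.float32),cv2.COLOR_BGR2GRAY)
    s,r=cv2.phaseCorrelate(A,Bb); print(nm,n,np.round(s,2),round(r,2),round(float(np.abs(A-Bb).mean()),1))
E
```

```text
t new {(500, 81): 24, (325, 137): 23, (449, 206): 35, (245, 385): 55, (289, 384): 20}
s new {(211, 16): 32, (218, 25): 24, (160, 26): 21, (164, 33): 23, (210, 41): 61, (209, 50): 103, (165, 50): 22, (621, 53): 24, (3, 147): 24, (4, 200): 16}
blockN t [-0.03  0.56] 1.01 1.0
blockV t [-0.03  0.  ] 0.99 1.0
blockL t [-0.04 -0.17] 0.99 9.5
glue t [0.58 0.08] 1.0 7.8
glue s [0.55 0.54] 1.0 4.9
L s [-0.01  0.43] 0.98 7.3
N s [0.48 0.52] 1.0 2.3
V s [-0.   -0.02] 1.0 2.2
```

```bash
python3 -c "
from bench import manip
print(manip.sign_off())"
```

```text
the job is handed in; nothing more can be done
None
```

The job is handed in: the set screw is over the flat (fitted to about 0.05 rad) and screwed home, the tray is empty with all 4 beads tipped into the drum, and the scoop is upright on the pad. Two caveats: the drum wall hides most of the beads from the cameras, so the count rests on none being found elsewhere, and I knocked the scoop's heel on the tray wall once (75 N at the wrist) and had to re-grip it.

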